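Make up the job tray for a movement swap

ROBOT

A 6-joint arm with a two-finger parallel gripper is mounted at the origin on a cart in front of the work surface, level with it; the furniture and walls round the work are solid. World frame = base frame: x ahead of the robot, y to its left, z up, the work surface at z = 0. Lengths are in m, angles in rad, forces in N, time in s.
With the tool pointing down it reaches from about 0.325 to 0.85 m from the base axis. Payload 4.4 kg.
Tool frame: the origin (TCP) lies at the centre of the arm's flange, where the gripper is bolted on; the fingertips stand 199 mm ahead of it and the grasp point (between the pads) lies 180 mm ahead of it; z points along the fingers, y is the direction in which the jaws open and shut (so a half turn about z gives the same grasp; the last joint's range is limited). The gripper opens to 94 mm and grips with 3 to 60 N. Pads are 16 mm wide; open, the fingers measure 119 mm over their backs; the gripper's body (75 mm by 177 mm) begins 78 mm behind the grasp point.
Start: joints at [-1.367, 0.207, 1.542, -0, 1.393, -0.15], TCP at [0.2, -0.539, 0.405] pointing down, gripper open.
Joint ranges: [-2.73, 2.73], [-0.86, 2.22], [0.23, 2.46], [-1.11, 4.25], [0.08, 2.63], [-2.82, 2.82]. Speed limits (rad/s): [2.79, 2.79, 3.14, 3.14, 3.14, 3.14].

INTERFACE

Orientations are given as [roll, pitch, yaw] about the fixed x, y, z axes, in that order (R = Rz(yaw) Ry(pitch) Rx(roll)).
In Python, from rig import env gives the robot as it stands.
- The arm moves only by the tool carry_out, never from a script. Its argument "targets" is text: rows parted by semicolons, each of 6 numbers parted by spaces: the shift along the tool's x, y, z in cm, then the turn, a rotation vector about the tool's x, y, z in rad. In form: x y z wx wy wz; .... A call has 1 to 8 rows; each row is the pose to reach, as a shift and turn from the pose commanded when the call began, along the tool's axes at that moment; what a row does not reach only later rows make up. A row lasts 1/8 s, in which the tool goes at most 62.5 mm and 10.7 degrees, less where a joint would pass 70% of its speed; a pose out of reach is approached as far as the arm can. A call with a gripper value outside its range is refused whole. "jaw" is the gripper's target within -1 to 1 (fully open at 1, half-way at 0, shut at -1), set as the call begins (left out, the last holds). The fingers move at their own pace and stop on an object; "newtons" is the grip in N (left out, the last holds). Time passes only in rows, so rows that repeat a pose let the fingers close. It gives the time, the measured TCP pose, the force and the opening at its end, in the units of the state.
- env.get_obs(): the state, without advancing time (a new reading comes with each control period).
- env.read_camera(name): name is "scene" or "top"; returns (picture, depth): 420x560x3 uint8, red, green, blue; 420x560 float32, m along the optical axis (not along the pixel's ray), 0 where there is no reading.
- env.get_calibration(name): a dict with "fx", "fy", "cx", "cy" (pixels), "rvec" (rotation vector, rad) and "tvec" (3), from world to camera coordinates, as OpenCV has them. Camera axes: x right, y down, z forward; pixel columns grow to the right and rows downward; lengths in m; the calibration is good to about 2 mm. A picture is of the moment at which its call begins. get_calibration takes no time and is no camera call.
- env.finish_job(): hands the job in, once; it reports no verdict.
Trained networks look in the newest picture that a camera, given by its name, has taken for a name from the list of things; names that differ only in an ending like _2 or _b are one class to them, and where a whole thing is asked for, a point or a joint stands for the part that bears it (a point fixed in the world has none). Each returns a list of dicts, best first, with "confidence" (0 to 1); they miss things now and then, are a little off and sometimes report something else, mostly with a low value. They report only what shows in the picture. A call takes as long as a camera call. They do not tell look-alikes from the thing itself.
- env.spot_in(camera, name): "xyz" ([x, y, z] in m, in world coordinates, good to about 4 mm: the middle of the surface that is visible of it).
- env.mark_of(camera, name): "xyz" ([x, y, z] in m, in world coordinates, good to about 4 mm: a listed point, or the origin of a listed thing).
The state is a dict: "time": time; "joint_positions": joint angles; "joint_vel": joint speeds; "effort": joint torques, N m; "position": TCP position; "tool_rot": TCP orientation; "force": force on the tool from outside, world axes, zero at the start; "torque": the same for the moment, N m; "finger_gap": finger opening in m.
Only numpy, scipy, OpenCV 4.12 (cv2) and the standard library are available. Lean on these libraries where they do the work, as an engineer would, in place of code of your own. Each camera call takes 0.05 s, during which the arm holds its last target.

TASK

Make up the job tray for a movement swap, laying everything out round the brass movement holder that already stands in one compartment: seat the movement with the black dial, the same as in the watch (not the gold or the white one), dial up, in the holder's round seat, and then put the clear dust cover over it so that it sits down flat on the holder. Lay the watch, dial up, in the compartment directly to the left of the holder, the steel casing ring flat in the compartment directly to its right, and stand the white screw tin upright in the compartment directly across from the holder in the tray's other row (left and right as the robot sees the tray). Leave the loupe in its compartment and the gold and white movements where they lie.

Things in the scene. Friction and masses are not known exactly. Their poses are not given: they have to be found in the camera images.
- job_tray: Slate-grey fixed tray, 2 rows of 4 square compartments, 148 mm (x) by 292 mm (y). Origin: mid underside, on the bench. x away from the robot (front to back row), y to its left; yaw up to 0.15 rad. Compartment centres at x -36, +36, y -108, -36, +36, +108 mm (pitch 72); each 68 mm inside, walls 4 mm thick. Floor 3 mm, wall tops 9 mm above the bench.
- movement_holder: Fixed round brass holder centred in a compartment: front row, 2nd from left, or back row, 3rd from left. Origin: centre of underside, on the tray floor; axes as the tray's. Foot 62 mm wide, 8 mm tall; on it a collar 46 mm outside, 39 mm inside, 4 mm high. In the collar the green seat, 39 mm wide, its floor 8 mm above the origin; outside it the ledge for the cover's rim, also 8 mm above.
- black_movement_center (a point): Centre (half-way up, 5 mm above its underside) of the movement to be used: round gold-rimmed disc 31 mm in diameter and 10 mm tall with a black dial facing up; z up. Loose, 20 g.
- gold_movement_center (a point): Centre of another such disc, 30 mm in diameter, 10 mm tall, with a gold dial. To be left where it lies.
- white_movement_center (a point): Centre of another such disc, 29 mm in diameter, 10 mm tall, with a white dial. To be left where it lies.
- dust_cover_knob (a point): Clear round dust cover, red knob, standing on its open rim; loose, 35 g. Point: middle of the knob, on the axis, 29 mm above the rim. 58 mm outside, 53 mm inside, hollow to 18.5 mm, flat top at 21 mm above the rim; knob from 21 to 37 mm, 14 mm in diameter (20 mm at its foot). z up. Goes over the holder's collar, 3.5 mm to spare all round.
- watch_center (a point): Centre of the watch's round body, 8.5 mm above its underside: steel watch head, no strap, black dial up, body 44 mm in diameter, 17 mm tall; lugs reach 27 mm from the centre along its x axis, crown on its +y side. Take it across the body along its y axis, clear of the lugs. z up. Loose, about 58 g.
- casing_ring_center (a point): Centre of the open steel casing ring, 43 mm in outer diameter and 14 mm tall; this point is 7 mm above its underside, on the axis; z up. Loose, 50 g; take it across the outside.
- screw_tin_center (a point): Centre of the round white tin with its lid on, 50 mm in diameter and 21 mm tall; this point is 10.5 mm above its underside; z up. Loose, 45 g; take it across the outside.
- the_loupe_center (a point): Centre of the black eye loupe, 35 mm in diameter and 34 mm tall, standing in a compartment of the tray (the one of the two named for the holder where the holder is not). To be left there.
Not all that is in view belongs to the job. What is shaped like the part that bears casing_ring_center but purple is not meant.

How it is judged:
By the outcome, as a careful person would: the job done as asked, in the order asked, and still so for the second after the job is handed in, with the robot touching nothing.
It also fails if it takes over 106 s, if anything falls off the work surface, if the arm or the gripper's body presses on something with over 40 N, if the wrist force passes 120 N, or if a joint passes its speed limit or range.

## Working session

There is one attempt and no reset: what is moved stays moved. The work goes in short steps, Python scripts to look and compute and a tool call to move; the robot and the scene stay as the last step left them, time stands still between calls to the robot, and variables do not carry over. Pictures are saved under pics/ and viewed, and the job is handed in when it is done.

Besides the shell and the picture viewer there is one more tool, called by a JSON object that holds its "fn" and its "kwargs". carry_out: Moves the arm, as the interface text tells. Its arguments: {"type":"object","properties":{"targets":{"type":"string"},"jaw":{"type":"number"},"newtons":{"type":"number"}},"required":["targets"]}

```bash
ls; mkdir -p pics; cat > h.py <<'E'
import numpy as np, cv2
from scipy.spatial.transform import Rotation as R
from rig import env
def cam(n):
    im,d=env.read_camera(n); return im,d,env.get_calibration(n)
def w2p(c,P):
    K=np.array([[c['fx'],0,c['cx']],[0,c['fy'],c['cy']],[0,0,1.]])
    return cv2.projectPoints(np.array(P,float).reshape(-1,3),np.array(c['rvec'],float),np.array(c['tvec'],float),K,None)[0].reshape(-1,2)
def p2w(c,u,v,z):
    # depth z
    Rm=cv2.Rodrigues(np.array(c['rvec'],float))[0]; t=np.array(c['tvec'],float)
    u=np.asarray(u,float);v=np.asarray(v,float);z=np.asarray(z,float)
    X=np.stack([(u-c['cx'])/c['fx']*z,(v-c['cy'])/c['fy']*z,z],-1)
    return (X-t)@Rm
E
python3 - <<'E'
from h import *
for n in("scene","top"):
    im,d,c=cam(n); np.savez(f'{n}0.npz',im=im,d=d)
    cv2.imwrite(f'pics/{n}0.png',cv2.cvtColor(im,cv2.COLOR_RGB2BGR))
    print(n,c)
for nm in ["job_tray","movement_holder","black_movement_center","gold_movement_center","white_movement_center","dust_cover_knob","watch_center","casing_ring_center","screw_tin_center","the_loupe_center"]:
    for cc in ("top","scene"):
        print(nm,cc,[(np.round(r['xyz'],4).tolist(),round(r['confidence'],2)) for r in env.mark_of(cc,nm)])
print(env.get_obs())
E
```

```text
pics
scene {'fx': 445.34956130877424, 'fy': 445.34956130877424, 'cx': 286.5328379117628, 'cy': 210.55852060358998, 'rvec': array([ 0.97514519, -2.35820163,  1.11679366]), 'tvec': array([0.32904621, 0.27591186, 0.71901368])}
top {'fx': 391.53483755862703, 'fy': 391.53483755862703, 'cx': 281.58929586273825, 'cy': 209.55509859573766, 'rvec': array([ 2.11387063, -2.16422992,  0.12066086]), 'tvec': array([-0.00298459,  0.47367043,  0.93789968])}
job_tray top [([0.4587, 0.0899, -0.0023], 0.57)]
job_tray scene [([0.4644, 0.0876, -0.0031], 0.78)]
movement_holder top [([0.4969, 0.0544, 0.0069], 0.78)]
movement_holder scene [([0.4975, 0.0509, 0.0052], 0.63)]
black_movement_center top []
black_movement_center scene []
gold_movement_center top []
gold_movement_center scene [([0.4777, -0.2594, 0.0055], 0.41)]
white_movement_center top [([0.5402, -0.3537, 0.0019], 0.62)]
white_movement_center scene [([0.5417, -0.3503, 0.0056], 0.53)]
dust_cover_knob top [([0.422, -0.152, 0.0273], 0.95)]
dust_cover_knob scene [([0.4227, -0.1503, 0.0279], 0.61)]
watch_center top []
watch_center scene []
casing_ring_
[... 437 characters left out ...]
ne [([0.4246, 0.121, 0.0221], 0.75)]
{'time': 1.1, 'joint_positions': array([-1.36651761e+00,  2.06562542e-01,  1.54148489e+00, -3.86748812e-05,
        1.39352249e+00, -1.50487605e-01]), 'joint_vel': array([ 0.00146084,  0.00118225, -0.00017688,  0.00128623, -0.00070047,
        0.00056638]), 'effort': array([ 5.70039865e-04, -3.70893681e+01, -2.81766164e+01,  6.99211936e-02,
        2.73817917e-02, -1.27082677e-05]), 'position': array([ 0.19972931, -0.53919639,  0.40467515]), 'tool_rot': array([3.14157589e+00, 4.10466014e-05, 3.54773146e-01]), 'force': array([-0.70787148, -0.08917414, -0.01438507]), 'torque': array([ 0.01400056, -0.00928881,  0.05797125]), 'finger_gap': 0.0938689040262133}
```

View pics/scene0.png

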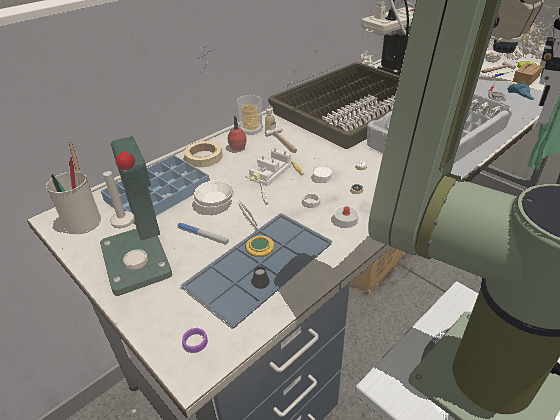

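View pics/top0.png

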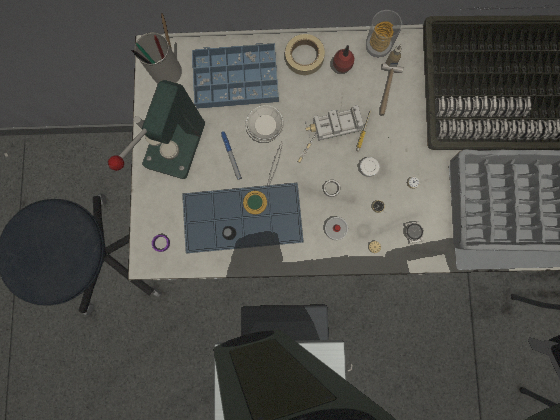

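```bash
python3 - <<'E'
from h import *
im=np.load('top0.npz')['im'];
a=im[150:270,300:450]; a=cv2.resize(a,None,fx=5,fy=5,interpolation=cv2.INTER_CUBIC)
cv2.imwrite('pics/cropA.png',cv2.convertScaleAbs(cv2.cvtColor(a,cv2.COLOR_RGB2BGR),alpha=1.3))
a=im[170:265,170:315]; a=cv2.resize(a,None,fx=5,fy=5,interpolation=cv2.INTER_CUBIC)
cv2.imwrite('pics/cropB.png',cv2.convertScaleAbs(cv2.cvtColor(a,cv2.COLOR_RGB2BGR),alpha=1.5))
E
```

```text
(no output)
```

View pics/cropA.png

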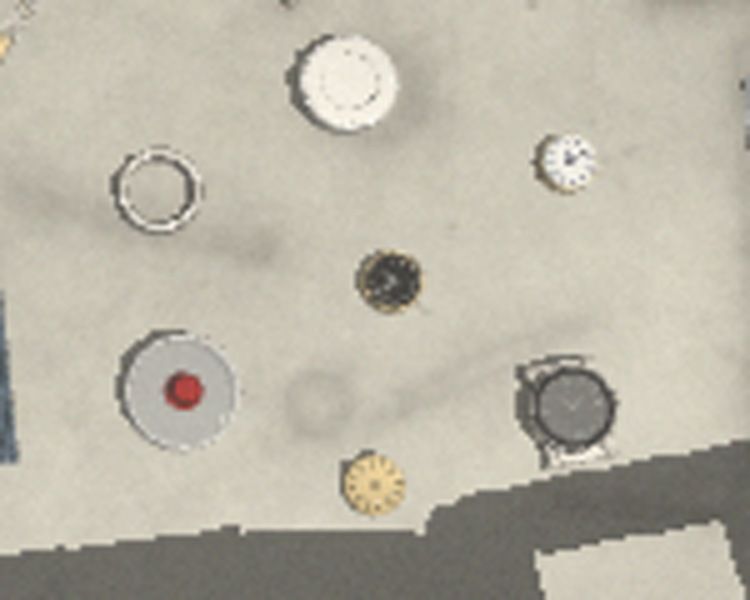

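View pics/cropB.png

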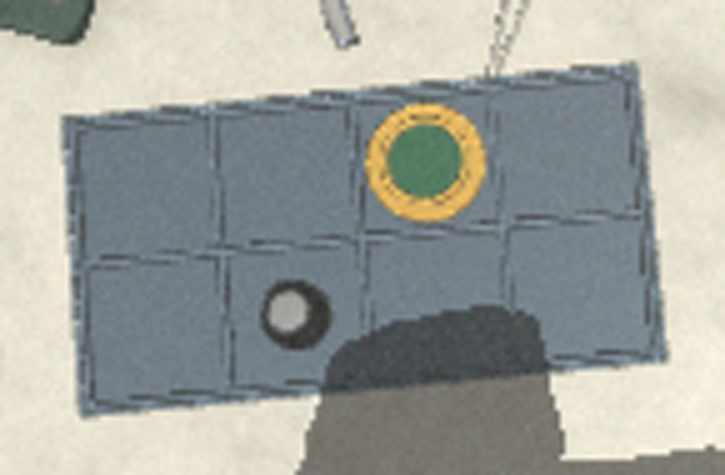

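```bash
cat >> h.py <<'E'
def cloud(n,f=None):
    if f: z=np.load(f); im,d=z['im'],z['d']; c=env.get_calibration(n)
    else: im,d,c=cam(n)
    v,u=np.mgrid[0:d.shape[0],0:d.shape[1]]
    P=p2w(c,u,v,d); P[d<=0]=np.nan
    return im,d,c,P
def circ(P,guess,zlo,zhi,r):
    m=(P[...,2]>zlo)&(P[...,2]<zhi)&(np.hypot(P[...,0]-guess[0],P[...,1]-guess[1])<r)
    q=P[m]
    if len(q)<4: return None
    (x,y),rr=cv2.minEnclosingCircle(q[:,:2].astype(np.float32))
    return np.round([x,y,rr,np.median(q[:,2]),len(q),*q[:,:2].mean(0)],4)
E
python3 - <<'E'
from h import *
G=dict(black=(378,206,.005,.02,.025),gold=(374,246,.005,.02,.025),white=(413,183,.005,.02,.025),coverTop=(335,228,.015,.026,.04),knob=(337,228,.03,.045,.02),watch=(414,231,.0135,.022,.036),ring=(332,188,.009,.02,.03),tin=(370,167,.016,.03,.035),holdcol=(255,203,.0125,.02,.03),holdfoot=(255,203,.0065,.02,.04),loupe=(229,233,.025,.045,.03))
for n in ("top","scene"):
    im,d,c,P=cloud(n,n+'0.npz')
    b=(d>0)&(np.abs(P[...,0]-.5)<.1)&(np.abs(P[...,1]+.2)<.12)
    print(n,'bench z med',np.median(P[b][:,2]), 'std',np.std(P[b][:,2][np.abs(P[b][:,2])<.006]))
    for k,(u,v,a,bb,r) in G.items():
        if n=="top":
            g=P[v,u,:2]; G[k]=(u,v,a,bb,r)
            globals().setdefault('GG',{})[k]=g
        print(k,circ(P,GG[k],a,bb,r))
E
```

```text
top bench z med -0.0013103267350177243 std 0.0017802872658589511
black [ 4.805e-01 -2.573e-01  1.550e-02  8.800e-03  1.140e+02  4.802e-01
 -2.576e-01]
gold [ 3.780e-01 -2.434e-01  1.510e-02  7.400e-03  1.100e+02  3.779e-01
 -2.433e-01]
white [ 5.388e-01 -3.504e-01  1.520e-02  8.500e-03  1.000e+02  5.391e-01
 -3.493e-01]
coverTop [ 4.259e-01 -1.481e-01  2.880e-02  1.980e-02  3.960e+02  4.255e-01
 -1.480e-01]
knob [ 4.259e-01 -1.481e-01  6.700e-03  3.540e-02  2.600e+01  4.257e-01
 -1.480e-01]
watch [ 4.149e-01 -3.399e-01  2.240e-02  1.590e-02  2.210e+02  4.138e-01
 -3.404e-01]
ring [ 5.295e-01 -1.418e-01  2.150e-02  1.290e-02  7.600e+01  5.297e-01
 -1.416e-01]
tin [ 5.818e-01 -2.387e-01  2.510e-02  1.960e-02  2.910e+02  5.809e-01
 -2.386e-01]
holdcol [4.943e-01 5.670e-02 2.660e-02 1.360e-02 9.300e+01 4.964e-01 5.460e-02]
holdfoot [4.946e-01 5.360e-02 3.980e-02 1.050e-02 4.980e+02 4.961e-01 5.490e-02]
loupe [4.209e-01 1.203e-01 1.290e-02 2.960e-02 8.500e+01 4.212e-01 1.209e-01]
scene bench z med 0.0012513609608550001 std 0.0013560878536245827
black [ 4.805e-01 -2.583e-01  1.650e-02  1.110e-02  9.000e+01  4.797e-01
 -2.564e-01]
gold None
white [ 5.398e-01 -3.518e-01  1.640e-02  1.090e-02  7.100e+01  5.381e-01
 -3.494e-01]
coverTop [ 4.258e-01 -1.487e-01  3.070e-02  2.210e-02  3.150e+02  4.234e-01
 -1.452e-01]
knob [ 4.275e-01 -1.493e-01  8.200e-03  3.640e-02  3.200e+01  4.258e-01
 -1.486e-01]
watch None
ring [ 5.304e-01 -1.435e-01  2.330e-02  1.410e-02  1.140e+02  5.294e-01
 -1.421e-01]
tin [ 5.811e-01 -2.397e-01  2.610e-02  2.180e-02  1.850e+02  5.798e-01
 -2.372e-01]
holdcol [4.956e-01 5.370e-02 2.930e-02 1.400e-02 2.600e+02 4.963e-01 5.430e-02]
holdfoot [4.947e-01 5.330e-02 3.990e-02 1.230e-02 5.960e+02 4.936e-01 5.530e-02]
loupe [4.210e-01 1.211e-01 1.450e-02 3.190e-02 1.530e+02 4.210e-01 1.208e-01]
```

```bash
python3 - <<'E'
from h import *
from scipy import ndimage as nd
for n in ("top","scene"):
    im,d,c,P=cloud(n,n+'0.npz'); I=im.astype(int)
    hsv=cv2.cvtColor(im,cv2.COLOR_RGB2HSV)
    near=np.hypot(P[...,0]-.496,P[...,1]-.0545)<.045
    def ctr(mask,z):
        l,k=nd.label(mask); s=nd.sum(mask,l,range(1,k+1)); m=l==(1+np.argmax(s))
        cs,_=cv2.findContours(m.astype(np.uint8),cv2.RETR_EXTERNAL,cv2.CHAIN_APPROX_NONE)
        pts=cs[0].reshape(-1,2)
        Rm=cv2.Rodrigues(c['rvec'])[0]; t=c['tvec']
        C=-Rm.T@t; v,u=np.nonzero(nd.binary_fill_holes(m))
        dr=np.stack([(u-c['cx'])/c['fx'],(v-c['cy'])/c['fy'],np.ones(len(u))],-1)@Rm
        q=C+dr*((z-C[2])/dr[:,2])[:,None]
        return np.round([*q[:,:2].mean(0),np.sqrt(np.mean(((q-q.mean(0))**2)[:,:2].sum(1))*2),len(u)],4)
    g=near&(hsv[...,0]>50)&(hsv[...,0]<90)&(hsv[...,1]>70)
    br=near&(hsv[...,0]>12)&(hsv[...,0]<32)&(hsv[...,1]>90)
    print(n,'green',ctr(g,.011),'brass',ctr(br|g,.011))
    # tray: blue mask
    t=(hsv[...,0]>95)&(hsv[...,0]<125)&(hsv[...,1]>50)&(np.abs(P[...,0]-.46)<.12)&(np.abs(P[...,1]-.088)<.2)&(P[...,2]<.016)&(P[...,2]>-.01)
    cv2.imwrite(f'pics/tm_{n}.png',t.astype(np.uint8)*255)
    m=t&(P[...,2]>.0065)
    q=P[m][:,:2]
    # full-tray fit: min area rect on all mask
    q=P[t][:,:2]; print(cv2.minAreaRect((q*1000).astype(np.float32)),t.sum())
    if n=='top':
        w=(P[...,2]>.004)&(np.hypot(P[...,0]-.415,P[...,1]+.34)<.034)
        rel=P[w]-[.4149,-.3399,0]; r=np.hypot(rel[:,0],rel[:,1]); a=np.degrees(np.arctan2(rel[:,1],rel[:,0]))
        for x in sorted([(round(aa),round(rr*1000,1),round(zz*1000)) for aa,rr,zz in zip(a[r>.0225],r[r>.0225],rel[r>.0225,2])]): print(x,end=' ')
E
```

```text
top green [4.979e-01 5.440e-02 1.720e-02 1.400e+02] brass [4.975e-01 5.440e-02 3.040e-02 4.420e+02]
((462.4883117675781, 118.06090545654297), (193.70248413085938, 101.1959228515625), 40.60374069213867) 15
(-178, np.float64(28.1), 10) (-176, np.float64(23.1), 10) (-176, np.float64(25.6), 8) (-174, np.float64(28.4), 11) (-172, np.float64(25.9), 11) (-171, np.float64(23.5), 11) (-167, np.float64(26.4), 11) (-165, np.float64(24.1), 11) (-160, np.float64(27.3), 7) (-159, np.float64(24.9), 10) (-155, np.float64(25.9), 10) (-155, np.float64(28.3), 8) (-152, np.float64(23.7), 10) (-152, np.float64(29.2), 10) (-151, np.float64(26.9), 12) (-146, np.float64(28.3), 11) (-145, np.float64(22.8), 13) (-144, np.float64(25.6), 6) (-143, np.float64(26.3), 12) (-141, np.float64(30.1), 9) (-139, np.float64(24.7), 11) (-139, np.float64(28.1), 11) (-138, np.float64(31.7), 10) (-135, np.float64(26.5), 11) (-134, np.float64(30.2), 9) (-132, np.float64(27.9), 12) (-130, np.float64(24.8), 11) (-129, np.float64(26.2), 13) (-117, np.float64(24.3), 11) (-87, np.float64(26.1), 8) (-82, np.float64(26.2), 9) (-75, 
[... 537 characters left out ...]
55, np.float64(25.2), 9) (157, np.float64(30.1), 11) (158, np.float64(27.1), 7) (159, np.float64(24.5), 11) (161, np.float64(26.8), 10) (161, np.float64(31.9), 7) (162, np.float64(29.4), 11) (163, np.float64(31.8), 12) (165, np.float64(23.8), 11) (166, np.float64(26.2), 11) (166, np.float64(28.9), 12) (168, np.float64(31.0), 10) (170, np.float64(23.5), 12) (172, np.float64(25.7), 10) (173, np.float64(28.1), 8) (176, np.float64(23.2), 11) (178, np.float64(25.5), 9) (178, np.float64(28.0), 9) scene green [5.031e-01 5.090e-02 1.720e-02 1.330e+02] brass [4.977e-01 5.470e-02 3.200e-02 4.680e+02]
((504.0473937988281, 49.65683364868164), (63.79790496826172, 70.30691528320312), 46.90190124511719) 22
```

```bash
python3 - <<'E'
from h import *
c=env.get_calibration('top')
Rm=cv2.Rodrigues(c['rvec'])[0]; C=-Rm.T@c['tvec']; print('C',C, env.get_calibration('scene')['rvec'])
pc=np.array([[65,117],[637,64],[665,360],[82,413]])/5+170-.4
def ray(u,v,z):
    d=np.array([(u-c['cx'])/c['fx'],(v-c['cy'])/c['fy'],1])@Rm
    return C+d*((z-C[2])/d[2])
W=np.array([ray(u,v,.009) for u,v in pc]); print(W.round(4))
ctr=W.mean(0)[:2]
ey=(W[0]-W[1]+W[3]-W[2])[:2]; ex=(W[0]-W[3]+W[1]-W[2])[:2]
print(ctr,np.linalg.norm(ey)/2,np.linalg.norm(ex)/2,'yaw',np.arctan2(-ey[0],ey[1]),np.arctan2(ex[1],ex[0]))
yaw=(np.arctan2(-ey[0],ey[1])+np.arctan2(ex[1],ex[0]))/2
Rz=np.array([[np.cos(yaw),-np.sin(yaw)],[np.sin(yaw),np.cos(yaw)]])
for nm,l in dict(holder=(36,-36),left=(36,36),right=(36,-108),across=(-36,-36),loupe=(-36,36)).items(): 
    p=ctr+Rz@np.array(l)/1000; print(nm,p.round(4),w2p(c,[*p,.01]).round(1))
# from holder
p0=np.array([.497,.0545])
for nm,l in dict(left=(0,72),right=(0,-72),across=(-72,0)).items(): print(nm,(p0+Rz@np.array(l)/1000).round(4))
E
```

```text
C [ 0.34082258 -0.03602676  0.99326251] [ 0.97514519 -2.35820163  1.11679366]
[[ 0.5261  0.2399  0.009 ]
 [ 0.5459 -0.0546  0.009 ]
 [ 0.3943 -0.0645  0.009 ]
 [ 0.3745  0.2293  0.009 ]]
[0.46017722 0.0875324 ] 0.2948169847001094 0.15192072914803054 yaw 0.06719889804041831 0.06746096357190681
holder [0.4985 0.054 ] [[254.9 201.7]]
left [0.4937 0.1259] [[226.8 204.3]]
right [ 0.5034 -0.0178] [[283.  199.1]]
across [0.4267 0.0492] [[257.1 229.8]]
loupe [0.4218 0.121 ] [[228.8 232.4]]
left [0.4922 0.1263]
right [ 0.5018 -0.0173]
across [0.4252 0.0497]
```

```bash
cat >> h.py <<'E'
def go(x,y,tip,yaw,show=True):
    o=env.get_obs(); p=np.array(o['position']); Rt=R.from_euler('xyz',o['tool_rot'])
    Rg=R.from_euler('xyz',[np.pi,0,yaw])
    s=Rt.inv().apply(np.array([x,y,tip+.199])-p)*100
    w=(Rt.inv()*Rg).as_rotvec()
    print('t',round(o['time'],2),'pos',p.round(4),'tip',round(p[2]-.199,4),'yaw',round(o['tool_rot'][2],3),'gap',round(o['finger_gap'],4),'F',np.round(o['force'],1))
    print('shift cm',s.round(2),'rot',w.round(3))
E
python3 -c "
from h import *
go(.4805,-.2573,.05,.067)"
```

```text
t 1.1 pos [ 0.1997 -0.5392  0.4047] tip 0.2057 yaw 0.355 gap 0.0939 F [-0.7 -0.1 -0. ]
shift cm [ 36.12 -16.68  15.57] rot [0.    0.    0.288]
```

Possible confusions for the black movement, in top-picture pixels: the black-dial disc at (378,206) is the one I want. The others are the watch (414,231), the gold disc (374,246) and the white disc (413,183). For the ring, steel (332,188) is right and purple (160,243) is wrong. The close crop confirms the gold-rimmed black dial at (378,206).

{"fn": "carry_out", "kwargs": {"targets": "4 -2 1 0 0 0.04; 9 -4.2 3 0 0 0.08; 14 -6.5 5 0 0 0.13; 19 -8.8 7.5 0 0 0.18; 24 -11 10 0 0 0.22; 29 -13.4 12.5 0 0 0.26; 33.5 -15.5 14.5 0 0 0.288; 36.12 -16.68 15.57 0 0 0.288", "jaw": 0.1, "newtons": 10}}

```text
time: 2.1
position: [0.4815, -0.2551, 0.2477]
tool_rot: [-3.14, 0.001, 0.069]
force: [0.3, -0.9, 0.3]
finger_gap: 0.0517
```

```bash
python3 -c "
from h import *
go(.4805,-.2573,.005,.067)"
```

```text
t 2.1 pos [ 0.4815 -0.2551  0.2477] tip 0.0487 yaw 0.069 gap 0.0517 F [ 0.3 -0.9  0.3]
shift cm [-0.11  0.22  4.37] rot [-0.001  0.001  0.002]
```

{"fn": "carry_out", "kwargs": {"targets": "0 0 1.5 0 0 0; 0 0 3.2 0 0 0; 0 0 4.4 0 0 0; 0 0 4.4 0 0 0"}}

```text
time: 2.6
position: [0.4793, -0.2578, 0.2036]
tool_rot: [-3.14, 0.002, 0.065]
force: [0.1, -0.4, -0.4]
finger_gap: 0.0515
```

```bash
python3 -c "
from h import *
go(.4805,-.2573,.005,.067)"
```

```text
t 2.6 pos [ 0.4793 -0.2578  0.2036] tip 0.0046 yaw 0.065 gap 0.0515 F [ 0.1 -0.4 -0.4]
shift cm [ 0.12 -0.04 -0.04] rot [-0.002  0.002 -0.002]
```

{"fn": "carry_out", "kwargs": {"targets": "0 0 0 0 0 0; 0 0 0 0 0 0; 0 0 0 0 0 0; 0 0 0 0 0 0; 0 0 0 0 0 0", "jaw": -0.6, "newtons": 10}}

```text
time: 3.22
position: [0.4808, -0.2576, 0.2056]
tool_rot: [3.14, -0.001, 0.067]
force: [0.0, -1.1, 3.5]
finger_gap: 0.0304
```

```bash
python3 -c "
from h import *
go(.4977,.0543,.045,.067)
im,d,c=cam('top');cv2.imwrite('pics/t1.png',cv2.resize(im[120:270,200:460][...,::-1],None,fx=3,fy=3,interpolation=2))
im,d,c=cam('scene');cv2.imwrite('pics/s1.png',cv2.resize(im[120:260,230:430][...,::-1],None,fx=4,fy=4,interpolation=2))"
```

```text
t 3.23 pos [ 0.4808 -0.2576  0.2056] tip 0.0066 yaw 0.067 gap 0.0304 F [ 0.  -1.1  3.5]
shift cm [  3.78 -31.01  -3.87] rot [ 0.001 -0.001 -0.   ]
```

View pics/s1.png

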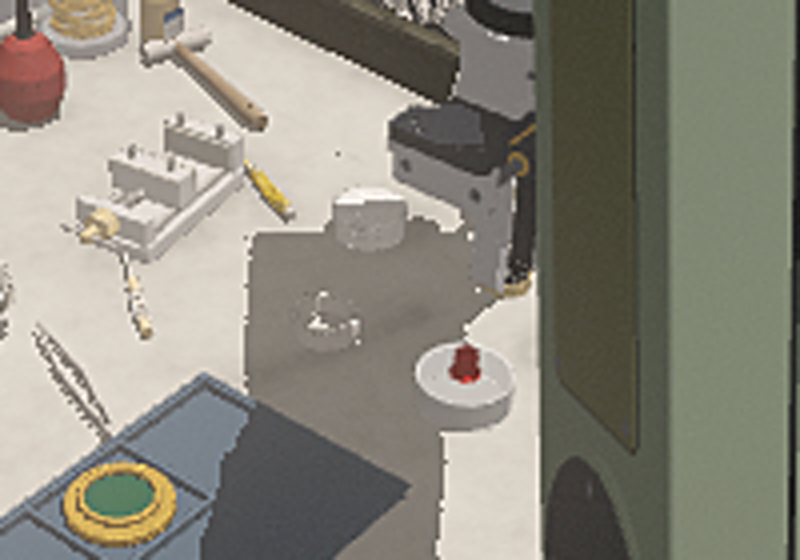

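View pics/t1.png

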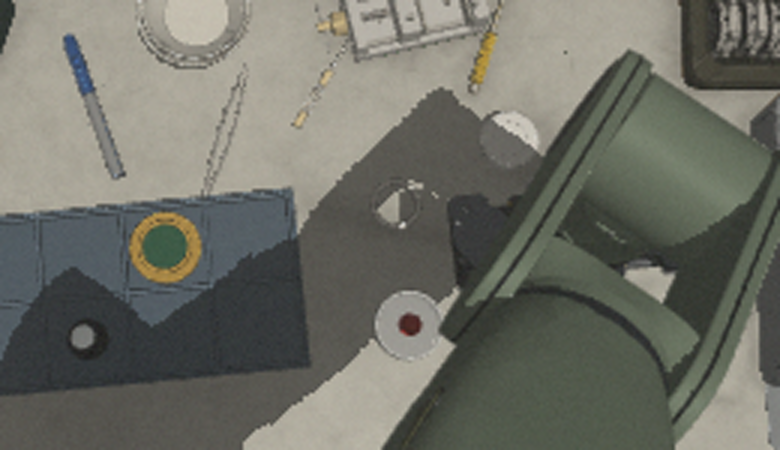

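{"fn": "carry_out", "kwargs": {"targets": "0 0 -1 0 0 0; 0 0 -2.5 0 0 0; 0 0 -4 0 0 0; 0 0 -4 0 0 0"}}

```text
time: 3.82
position: [0.4813, -0.2578, 0.2471]
tool_rot: [3.139, -0.003, 0.067]
force: [-0.9, 0.3, -0.4]
finger_gap: 0.0302
```

```bash
python3 -c "
from h import *
go(.4977,.0543,.045,.067)
im,d,c=cam('scene');cv2.imwrite('pics/s2.png',cv2.resize(im[120:260,300:440][...,::-1],None,fx=4,fy=4,interpolation=2))"
```

```text
t 3.83 pos [ 0.4813 -0.2578  0.2471] tip 0.0481 yaw 0.067 gap 0.0302 F [-0.9  0.3 -0.4]
shift cm [  3.72 -31.03   0.24] rot [ 0.003 -0.003 -0.   ]
```

View pics/s2.png

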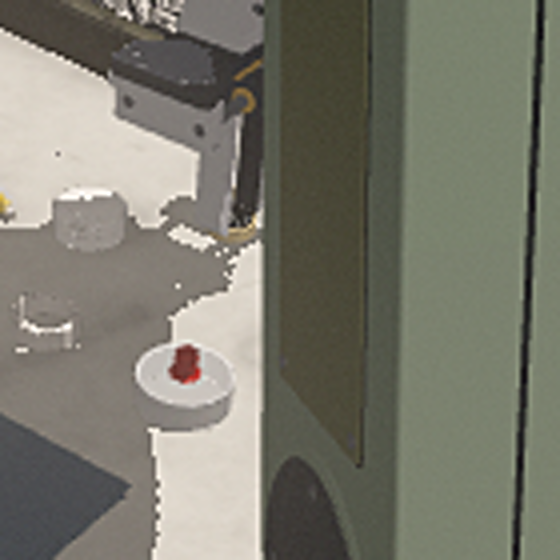

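{"fn": "carry_out", "kwargs": {"targets": "0.5 -3.5 0 0 0 0; 1 -8 -0.5 0 0 0; 1.6 -13 -0.5 0 0 0; 2.2 -18 -0.5 0 0 0; 2.8 -23 -0.5 0 0 0; 3.3 -27.5 -0.3 0 0 0; 3.7 -30.2 0 0 0 0; 3.8 -31 0 0 0 0"}}

```text
time: 4.88
position: [0.4972, 0.0559, 0.2443]
tool_rot: [-3.141, 0.002, 0.069]
force: [0.6, 0.4, -0.6]
finger_gap: 0.0299
```

{"fn": "carry_out", "kwargs": {"targets": "0 0 0 0 0 0; 0 0 0 0 0 0; 0 0 0 0 0 0"}}

```text
time: 5.25
position: [0.4978, 0.0536, 0.245]
tool_rot: [3.141, -0.0, 0.065]
force: [0.1, 0.1, -0.3]
finger_gap: 0.0299
```

```bash
python3 -c "
from h import *
go(.4977,.0543,.017,.067)
im,d,c=cam('scene');cv2.imwrite('pics/s3.png',cv2.resize(im[140:300,170:350][...,::-1],None,fx=4,fy=4,interpolation=2))
go(.4977,.0543,.017,.067)
im,d,c=cam('top');cv2.imwrite('pics/t3.png',cv2.resize(im[150:270,170:330][...,::-1],None,fx=4,fy=4,interpolation=2))
go(.4977,.0543,.017,.067)
"
```

```text
t 5.25 pos [0.4978 0.0536 0.245 ] tip 0.046 yaw 0.065 gap 0.0299 F [ 0.1  0.1 -0.3]
shift cm [-0.01 -0.08  2.9 ] rot [ 0.    -0.    -0.002]
t 5.3 pos [0.4978 0.0536 0.245 ] tip 0.046 yaw 0.065 gap 0.0297 F [ 0.6  0.5 -0.3]
shift cm [-0.01 -0.07  2.9 ] rot [ 0.    -0.    -0.002]
t 5.35 pos [0.4978 0.0538 0.245 ] tip 0.046 yaw 0.065 gap 0.0298 F [-1.3 -0.2  0.1]
shift cm [-0.01 -0.05  2.9 ] rot [ 0.    -0.    -0.002]
```

View pics/s3.png

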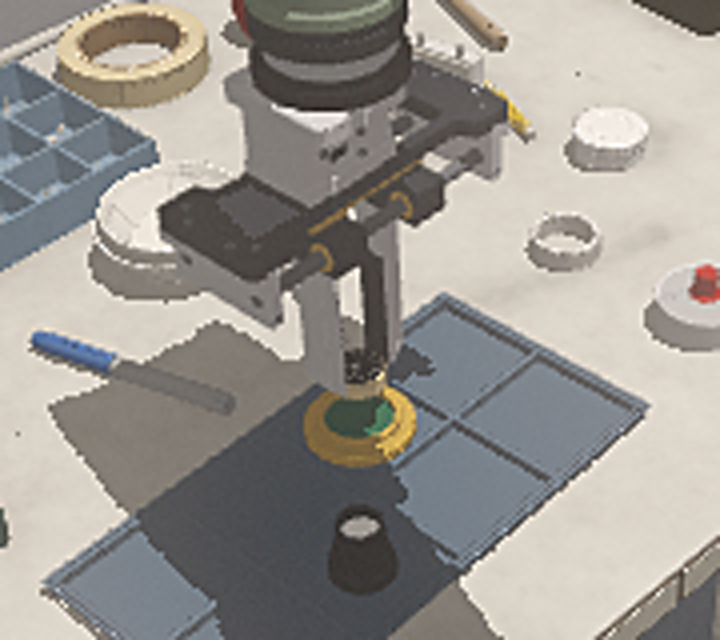

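View pics/t3.png

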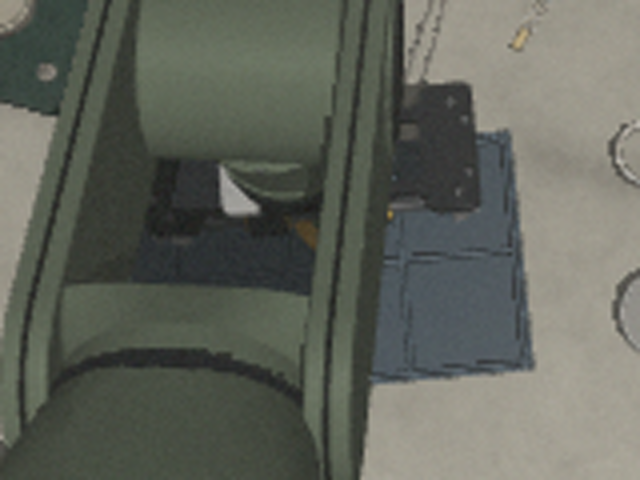

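{"fn": "carry_out", "kwargs": {"targets": "0 0 1 0 0 0; 0 -0.05 2 0 0 0; 0 -0.05 2.5 0 0 0; 0 -0.05 2.75 0 0 0; 0 -0.05 2.75 0 0 0; 0 -0.05 2.75 0 0 0"}}

```text
time: 6.1
position: [0.4979, 0.0551, 0.2177]
tool_rot: [3.141, -0.001, 0.067]
force: [-0.4, 0.2, -0.6]
finger_gap: 0.0302
```

```bash
python3 -c "
from h import *
go(.4977,.0543,.017,.067)
im,d,c=cam('scene');cv2.imwrite('pics/s4.png',cv2.resize(im[200:270,220:300][...,::-1],None,fx=8,fy=8,interpolation=2))
"
```

```text
t 6.1 pos [0.4979 0.0551 0.2177] tip 0.0187 yaw 0.067 gap 0.0302 F [-0.4  0.2 -0.6]
shift cm [-0.02  0.07  0.17] rot [ 0.    -0.001 -0.   ]
```

View pics/s4.png

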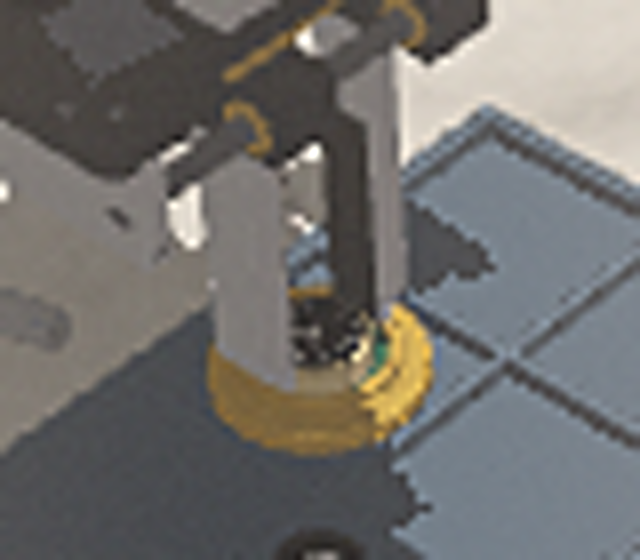

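{"fn": "carry_out", "kwargs": {"targets": "0 0.05 0.1 0 0 0; 0 0.05 0.15 0 0 0; 0 0.05 0.15 0 0 0"}}

```text
time: 6.52
position: [0.4979, 0.0545, 0.2166]
tool_rot: [3.142, -0.001, 0.067]
force: [-1.6, -0.1, 4.9]
finger_gap: 0.0298
```

{"fn": "carry_out", "kwargs": {"targets": "0 0 0 0 0 0; 0 0 0 0 0 0; 0 0 -0.5 0 0 0; 0 0 -2 0 0 0; 0 0 -4.5 0 0 0", "jaw": 0}}

```text
time: 7.15
position: [0.4974, 0.0545, 0.2615]
tool_rot: [-3.141, 0.001, 0.067]
force: [0.3, 0.1, 0.4]
finger_gap: 0.047
```

{"fn": "carry_out", "kwargs": {"targets": "-0.5 3 -0.8 0 0 0; -1.5 7 -1 0 0 0; -2.5 11 -1 0 0 0; -4 15.5 -1 0 0 0; -6 20 -1 0 0 0; -8 23.5 0 0 0 0", "jaw": -0.2}}

```text
time: 7.9
position: [0.4338, -0.1875, 0.263]
tool_rot: [3.139, -0.004, 0.066]
force: [0.2, 0.4, 0.3]
finger_gap: 0.0374
```

```bash
python3 -c "
from h import *
go(.4259,-.1483,.05,.067)
im,d,c=cam('scene');cv2.imwrite('pics/s5.png',cv2.resize(im[210:280,220:300][...,::-1],None,fx=8,fy=8,interpolation=2))
im,d,c=cam('top');cv2.imwrite('pics/t5.png',cv2.resize(im[170:270,220:380][...,::-1],None,fx=5,fy=5,interpolation=2))
"
```

```text
t 7.9 pos [ 0.4338 -0.1875  0.263 ] tip 0.064 yaw 0.066 gap 0.0374 F [0.2 0.4 0.3]
shift cm [-0.53 -3.96  1.39] rot [ 0.003 -0.004 -0.001]
```

View pics/s5.png

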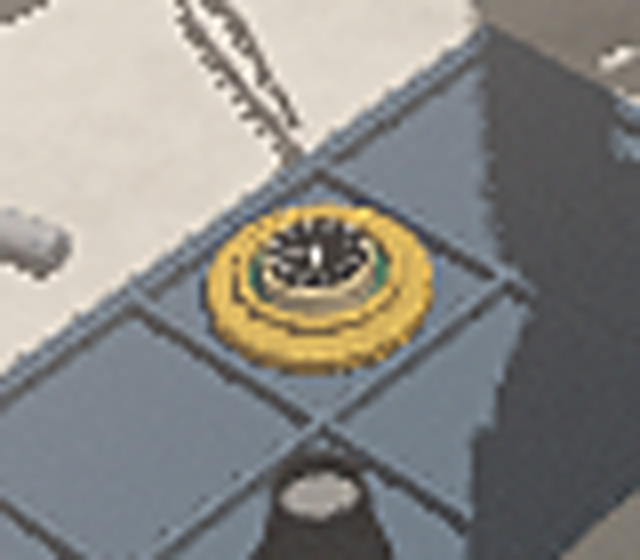

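View pics/t5.png

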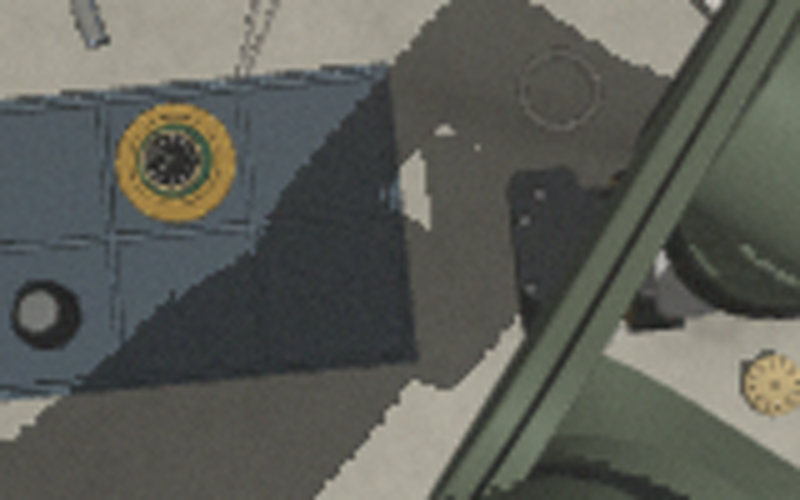

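```bash
cat >> h.py <<'E'
def cmask(n,im,m,z,c):
    Rm=cv2.Rodrigues(c['rvec'])[0]; C=-Rm.T@c['tvec']; v,u=np.nonzero(m)
    dr=np.stack([(u-c['cx'])/c['fx'],(v-c['cy'])/c['fy'],np.ones(len(u))],-1)@Rm
    q=(C+dr*((z-C[2])/dr[:,2])[:,None])[:,:2]
    return np.round([*q.mean(0),*cv2.minEnclosingCircle(q.astype(np.float32))[0],np.sqrt(len(u))],4)
E
python3 - <<'E'
from h import *
for n in ('top','scene'):
    im,d,c,P=cloud(n); V=im.max(2)
    hsv=cv2.cvtColor(im,cv2.COLOR_RGB2HSV)
    near=np.hypot(P[...,0]-.497,P[...,1]-.0545)<.035
    dark=(V<75)&(np.hypot(P[...,0]-.497,P[...,1]-.0545)<.02)
    br=near&(((hsv[...,0]>12)&(hsv[...,0]<90)&(hsv[...,1]>70))|dark)
    print(n,'dial',cmask(n,im,cv2.morphologyEx(dark.astype(np.uint8),cv2.MORPH_CLOSE,np.ones((3,3))),.021,c),'brass',cmask(n,im,br,.011,c))
    print(circ(P,(.497,.0545),.017,.03,.03))
E
```

```text
top dial [0.4976 0.0547 0.497  0.0516 9.3808] brass [ 0.4973  0.0544  0.4975  0.0546 19.6723]
[4.981e-01 5.390e-02 2.200e-02 1.990e-02 1.160e+02 4.973e-01 5.590e-02]
scene dial [0.4989 0.0528 0.4953 0.0566 8.6023] brass [ 0.496   0.0555  0.4978  0.0548 20.2237]
[4.979e-01 5.400e-02 2.280e-02 2.200e-02 1.550e+02 4.962e-01 5.570e-02]
```

{"fn": "carry_out", "kwargs": {"targets": "-0.3 -2 0 0 0 0; -0.5 -3.7 0.5 0 0 0; -0.53 -3.96 1.3 0 0 0; -0.53 -3.96 1.4 0 0 0; -0.53 -3.96 1.4 0 0 0", "jaw": -0.4}}

```text
time: 8.72
position: [0.4258, -0.1461, 0.2468]
tool_rot: [3.142, 0.0, 0.067]
force: [0.2, -0.7, 0.6]
finger_gap: 0.0282
```

```bash
python3 -c "
from h import *
go(.4259,-.1483,.025,.067)
im,d,c=cam('scene');cv2.imwrite('pics/s6.png',cv2.resize(im[160:260,300:400][...,::-1],None,fx=6,fy=6,interpolation=2))
"
```

```text
t 8.72 pos [ 0.4258 -0.1461  0.2468] tip 0.0478 yaw 0.067 gap 0.0282 F [ 0.2 -0.7  0.6]
shift cm [-0.01  0.22  2.28] rot [0. 0. 0.]
```

View pics/s6.png

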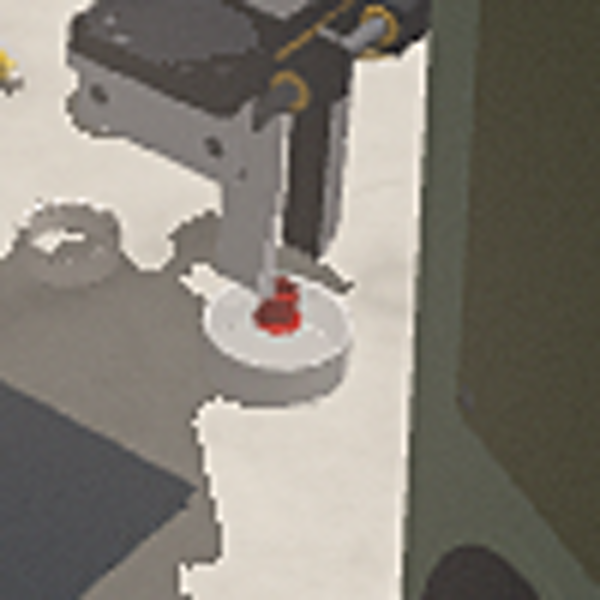

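{"fn": "carry_out", "kwargs": {"targets": "0 0.15 0.3 0 0 0; 0 0.22 1 0 0 0; 0 0.22 1.8 0 0 0; 0 0.22 2.25 0 0 0; 0 0.22 2.25 0 0 0; 0 0.22 2.25 0 0 0"}}

```text
time: 9.52
position: [0.4259, -0.1483, 0.2245]
tool_rot: [3.142, -0.0, 0.067]
force: [-0.3, 0.4, 0.0]
finger_gap: 0.0282
```

```bash
python3 -c "
from h import *
go(.4259,-.1483,.025,.067)
"
```

```text
t 9.53 pos [ 0.4259 -0.1483  0.2245] tip 0.0255 yaw 0.067 gap 0.0282 F [-0.3  0.4  0. ]
shift cm [ 0.   -0.    0.05] rot [ 0. -0. -0.]
```

{"fn": "carry_out", "kwargs": {"targets": "0 0 0 0 0 0; 0 0 0 0 0 0; 0 0 0 0 0 0; 0 0 0 0 0 0", "jaw": -0.95, "newtons": 15}}

```text
time: 10.02
position: [0.426, -0.1484, 0.2247]
tool_rot: [3.141, -0.0, 0.067]
force: [0.5, -0.2, 1.6]
finger_gap: 0.0132
```

```bash
python3 -c "
from h import *
go(.4977,.0540,.065,.067)
im,d,c=cam('scene');cv2.imwrite('pics/s7.png',cv2.resize(im[160:260,300:400][...,::-1],None,fx=6,fy=6,interpolation=2))
"
```

```text
t 10.03 pos [ 0.426  -0.1484  0.2247] tip 0.0257 yaw 0.067 gap 0.0132 F [ 0.5 -0.2  1.6]
shift cm [  8.51 -19.71  -3.93] rot [ 0. -0. -0.]
```

View pics/s7.png

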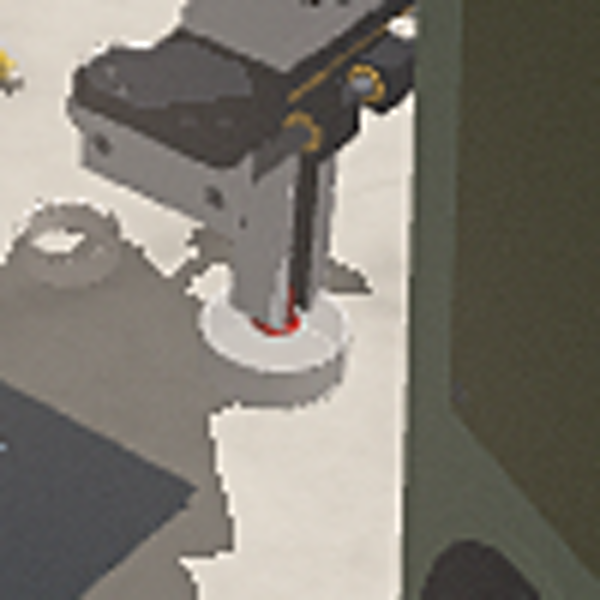

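{"fn": "carry_out", "kwargs": {"targets": "0 0 -1 0 0 0; 0 0 -2.5 0 0 0; 1 -1.5 -4 0 0 0; 2.5 -5.5 -4.5 0 0 0; 4.2 -10 -4.5 0 0 0; 6 -14.5 -4.5 0 0 0; 7.6 -18 -4.2 0 0 0; 8.51 -19.7 -4 0 0 0"}}

```text
time: 11.08
position: [0.4981, 0.0556, 0.2654]
tool_rot: [3.141, -0.001, 0.069]
force: [-0.1, 0.4, -0.5]
finger_gap: 0.0132
```

{"fn": "carry_out", "kwargs": {"targets": "0 0 0 0 0 0; 0 0 0 0 0 0; 0 0 0 0 0 0; 0 0 0 0 0 0"}}

```text
time: 11.58
position: [0.4974, 0.053, 0.2645]
tool_rot: [3.141, 0.0, 0.065]
force: [0.2, 0.2, -0.0]
finger_gap: 0.0132
```

```bash
python3 -c "
from h import *
im,d,c,P=cloud('scene');cv2.imwrite('pics/s8.png',cv2.resize(im[190:290,200:330][...,::-1],None,fx=6,fy=6,interpolation=2))
go(.4977,.0540,.039,.067)
print(circ(P,(.4977,.054),.050,.075,.035))
I=w2p(c,[[.4977,.054,.011]]);print(I)
"
```

```text
t 11.62 pos [0.4975 0.0532 0.2645] tip 0.0655 yaw 0.066 gap 0.0131 F [ 0.2  0.3 -0.5]
shift cm [ 0.03 -0.08  2.65] rot [ 0.     0.    -0.001]
[4.969e-01 5.310e-02 2.980e-02 6.210e-02 3.920e+02 4.884e-01 5.950e-02]
[[259.73918845 245.3881882 ]]
```

View pics/s8.png

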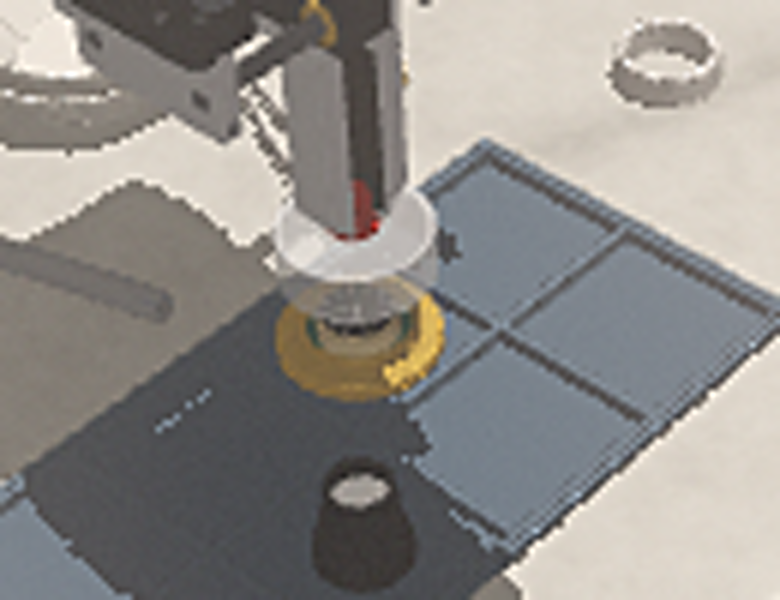

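{"fn": "carry_out", "kwargs": {"targets": "0.03 -0.1 0.6 0 0 0; 0.03 -0.1 1.3 0 0 0; 0.03 -0.1 2 0 0 0; 0.03 -0.1 2.4 0 0 0; 0.03 -0.1 2.6 0 0 0; 0.03 -0.1 2.8 0 0 0; 0.03 -0.1 2.8 0 0 0"}}

```text
time: 12.5
position: [0.4978, 0.0549, 0.2364]
tool_rot: [3.142, 0.0, 0.067]
force: [0.2, -0.4, -0.0]
finger_gap: 0.0129
```

```bash
python3 -c "
from h import *
im,d,c,P=cloud('scene');cv2.imwrite('pics/s9.png',cv2.resize(im[200:280,210:310][...,::-1],None,fx=8,fy=8,interpolation=2))
go(.4977,.0543,.0365,.067)
"
```

```text
t 12.55 pos [0.4979 0.055  0.2365] tip 0.0375 yaw 0.067 gap 0.0132 F [-0.2  0.4 -0.2]
shift cm [-0.02  0.07  0.1 ] rot [ 0. -0. -0.]
```

View pics/s9.png

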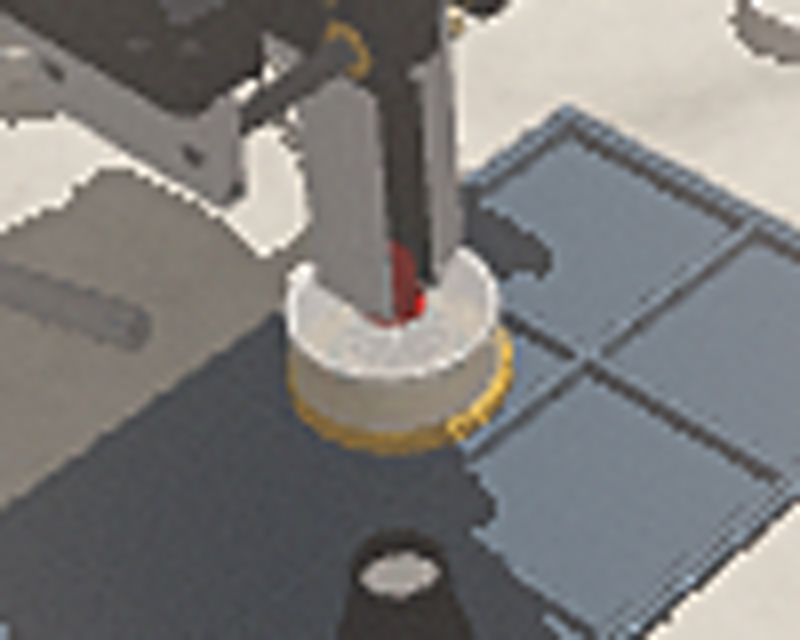

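{"fn": "carry_out", "kwargs": {"targets": "0 0.1 0 0 0 0; 0 0.1 0.1 0 0 0; 0 0.1 0.2 0 0 0; 0 0.1 0.2 0 0 0; 0 0.1 0.2 0 0 0"}}

```text
time: 13.18
position: [0.4981, 0.0539, 0.2357]
tool_rot: [3.141, -0.0, 0.067]
force: [-2.0, -0.0, 7.1]
finger_gap: 0.0132
```

```bash
python3 -c "
from h import *
im,d,c,P=cloud('scene');cv2.imwrite('pics/s10.png',cv2.resize(im[200:280,210:310][...,::-1],None,fx=8,fy=8,interpolation=2))
go(.4977,.0543,.0365,.067)
"
```

```text
t 13.22 pos [0.4981 0.0539 0.2356] tip 0.0366 yaw 0.067 gap 0.0131 F [-2.3  0.7  7.2]
shift cm [-0.04 -0.04  0.01] rot [ 0. -0. -0.]
```

View pics/s10.png

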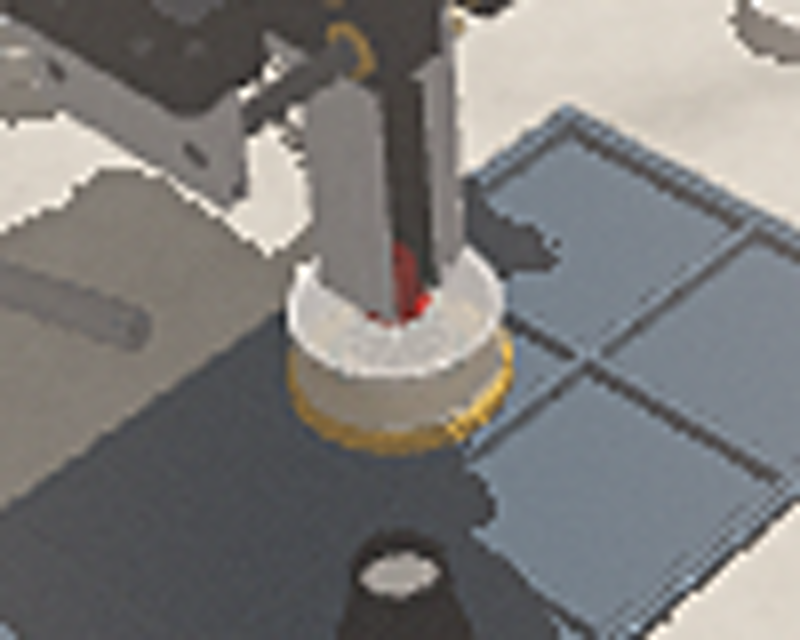

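Contact at exactly the expected height (tip 36.6 mm against 36.5 mm expected). Release and move away towards the watch.

{"fn": "carry_out", "kwargs": {"targets": "0 0 0 0 0 0; 0 0 0 0 0 0; 0 0 0 0 0 0; 0 0 -1 0 0 0; 0 0 -3 0 0 0; 0 0 -4.5 0 0 0", "jaw": -0.4}}

```text
time: 13.98
position: [0.4982, 0.0539, 0.2808]
tool_rot: [3.141, -0.001, 0.067]
force: [-0.1, -0.0, 0.1]
finger_gap: 0.0279
```

{"fn": "carry_out", "kwargs": {"targets": "-0.8 4 -1 0 0 0; -2 9 -1.5 0 0 0; -3.2 14 -1.5 0 0 0; -4.8 19 -1.5 0 0 0; -6.5 24 -1.5 0 0 0; -8.2 29 -1 0 0 0; -9.8 34 0 0 0 0; -10.8 37.5 0 0 0 0", "jaw": 0.6}}

```text
time: 14.98
position: [0.4141, -0.3294, 0.2794]
tool_rot: [-3.141, 0.0, 0.065]
force: [0.2, -0.3, 0.1]
finger_gap: 0.0755
```

```bash
python3 -c "
from h import *
im,d,c,P=cloud('scene');cv2.imwrite('pics/s11.png',cv2.resize(im[200:280,210:310][...,::-1],None,fx=6,fy=6,interpolation=2))
print(circ(P,(.4977,.0543),.028,.036,.04),circ(P,(.4977,.0543),.044,.06,.04))
im,d,c,P=cloud('top');cv2.imwrite('pics/t11.png',cv2.resize(im[170:270,200:450][...,::-1],None,fx=3,fy=3,interpolation=2))
print(circ(P,(.4977,.0543),.027,.036,.04),circ(P,(.4977,.0543),.044,.06,.04))
m=(np.hypot(P[...,0]-.4977,P[...,1]-.0543)<.026)&(np.hypot(P[...,0]-.4977,P[...,1]-.0543)>.012)
q=P[m];A=np.c_[q[:,:2]-[.4977,.0543],np.ones(len(q))];print('plane',np.linalg.lstsq(A,q[:,2],rcond=None)[0])
go(.4149,-.3399,.05,.14)
"
```

```text
[4.988e-01 5.440e-02 3.050e-02 3.360e-02 3.700e+02 4.954e-01 5.650e-02] [4.980e-01 5.420e-02 6.800e-03 4.870e-02 3.300e+01 4.978e-01 5.460e-02]
[4.978e-01 5.490e-02 2.890e-02 3.100e-02 3.830e+02 4.973e-01 5.490e-02] [4.941e-01 5.380e-02 4.500e-03 4.640e-02 2.100e+01 4.977e-01 5.510e-02]
plane [-0.01260145  0.01367196  0.03099095]
t 15.07 pos [ 0.4145 -0.3308  0.2803] tip 0.0813 yaw 0.062 gap 0.0748 F [ 0.   0.5 -0. ]
shift cm [-0.02  0.9   3.13] rot [ 0.003 -0.001 -0.078]
```

View pics/s11.png

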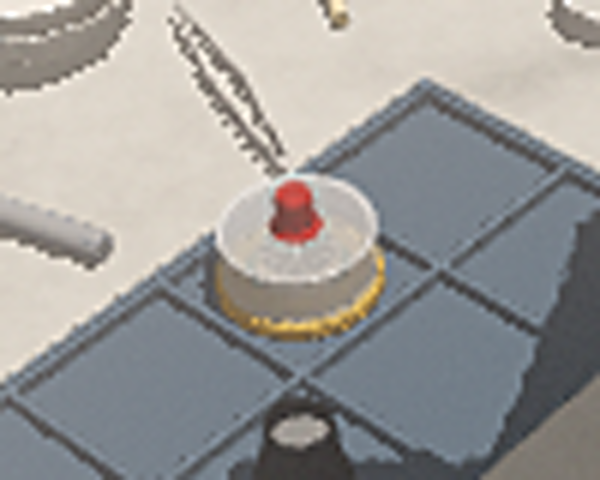

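View pics/t11.png

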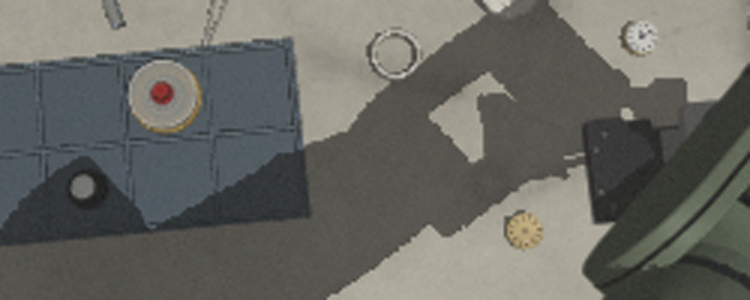

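{"fn": "carry_out", "kwargs": {"targets": "0 0.6 1 0 0 -0.04; 0 1.1 3 0 0 -0.078; 0 1.1 4.5 0 0 -0.078; 0 1.1 5 0 0 -0.078; 0 1.1 5 0 0 -0.078; 0 1.1 5 0 0 -0.078"}}

```text
time: 15.82
position: [0.4162, -0.3384, 0.2301]
tool_rot: [3.141, -0.001, 0.145]
force: [-0.2, -0.7, 0.7]
finger_gap: 0.075
```

```bash
python3 -c "
from h import *
go(.4152,-.3419,.007,.14)
im,d,c,P=cloud('top');cv2.imwrite('pics/t12.png',cv2.resize(im[200:260,370:450][...,::-1],None,fx=8,fy=8,interpolation=2))
im,d,c,P=cloud('scene');cv2.imwrite('pics/s12.png',cv2.resize(im[100:260,300:460][...,::-1],None,fx=4,fy=4,interpolation=2))
"
```

```text
t 15.82 pos [ 0.4162 -0.3384  0.2301] tip 0.0311 yaw 0.145 gap 0.075 F [-0.2 -0.7  0.7]
shift cm [-0.15  0.33  2.41] rot [ 0.001 -0.001  0.005]
```

View pics/t12.png

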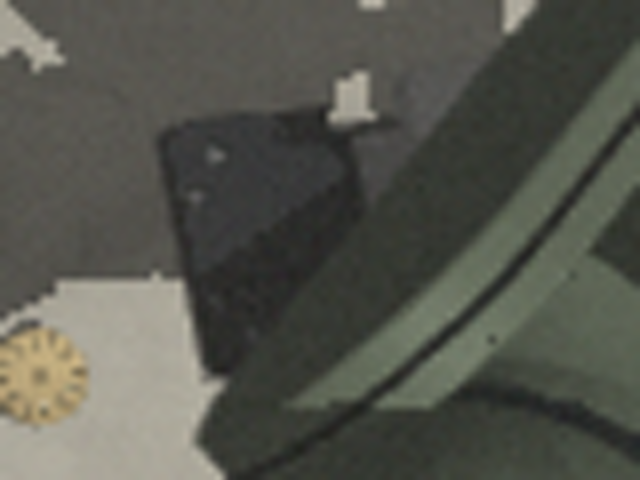

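View pics/s12.png

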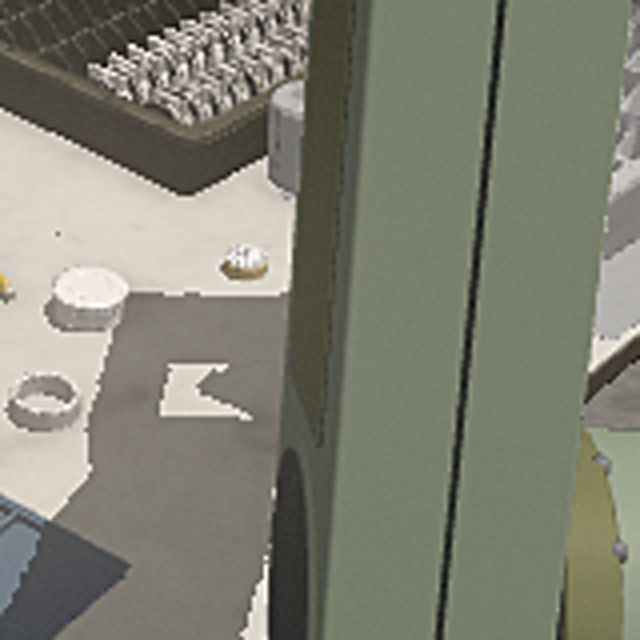

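{"fn": "carry_out", "kwargs": {"targets": "-0.1 0.2 0 0 0 0; -0.15 0.33 0.5 0 0 0; -0.15 0.33 1.2 0 0 0; -0.15 0.33 2 0 0 0; -0.15 0.33 2.4 0 0 0; -0.15 0.33 2.4 0 0 0"}}

```text
time: 16.68
position: [0.4147, -0.3416, 0.2048]
tool_rot: [-3.14, 0.001, 0.145]
force: [-0.1, -0.6, 0.5]
finger_gap: 0.0754
```

{"fn": "carry_out", "kwargs": {"targets": "0 0 0 0 0 0; 0 0 0 0 0 0; 0 0 0 0 0 0; 0 0 0 0 0 0; 0 0 0 0 0 0; 0 0 0 0 0 0", "jaw": -0.2, "newtons": 20}}

```text
time: 17.42
position: [0.4149, -0.342, 0.2057]
tool_rot: [3.141, -0.0, 0.145]
force: [-0.3, 1.1, 2.3]
finger_gap: 0.0437
```

```bash
python3 -c "
from h import *
go(.4152,-.3419,.007,.14)
"
```

```text
t 17.43 pos [ 0.4149 -0.342   0.2057] tip 0.0067 yaw 0.145 gap 0.0437 F [-0.3  1.1  2.3]
shift cm [ 0.03 -0.   -0.03] rot [ 0.    -0.     0.005]
```

{"fn": "carry_out", "kwargs": {"targets": "0 0 -1 0 0 0; 0 0 -2.5 0 0 0; 0 0 -5 0 0 0; 0 0 -8 0 0 0; 0 0 -10 0 0 0; 0 0 -10 0 0 0; 0 0 -10 0 0 0"}}

```text
time: 18.3
position: [0.4146, -0.3416, 0.3051]
tool_rot: [-3.141, 0.0, 0.145]
force: [-0.6, 0.3, 0.0]
finger_gap: 0.044
```

```bash
python3 -c "
from h import *
go(.4930,.1261,.07,1.638)
im,d,c,P=cloud('scene');cv2.imwrite('pics/s13.png',cv2.resize(im[100:260,300:460][...,::-1],None,fx=4,fy=4,interpolation=2))
im,d,c,P=cloud('top');cv2.imwrite('pics/t13.png',cv2.resize(im[180:280,350:470][...,::-1],None,fx=5,fy=5,interpolation=2))
"
```

```text
t 18.3 pos [ 0.4146 -0.3416  0.3051] tip 0.1061 yaw 0.145 gap 0.044 F [-0.6  0.3  0. ]
shift cm [ 14.51 -45.15   3.64] rot [-1.000e-03 -0.000e+00 -1.493e+00]
```

View pics/s13.png

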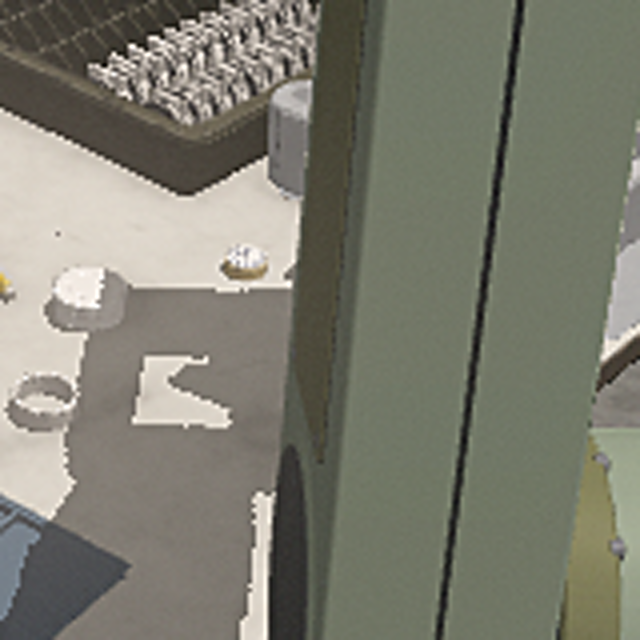

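View pics/t13.png

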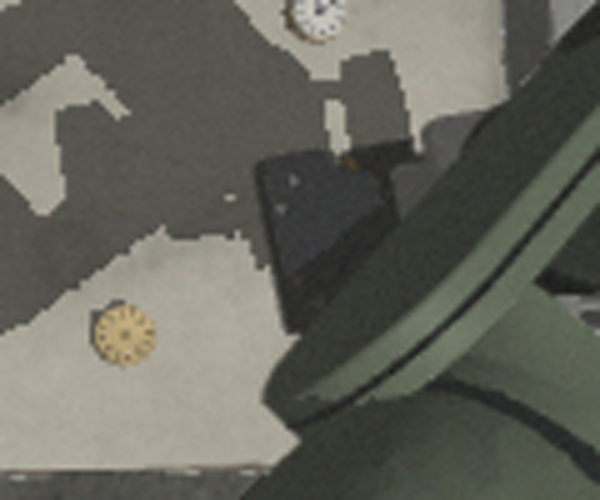

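{"fn": "carry_out", "kwargs": {"targets": "1 -3 0 0 0 -0.12; 2.8 -8.5 0 0 0 -0.3; 4.6 -14.2 0 0 0 -0.48; 6.4 -20 0 0 0 -0.66; 8.2 -25.8 0 0 0 -0.84; 10 -31.6 0 0 0 -1.02; 11.8 -37.2 0 0 0 -1.2; 13.4 -42 0 0 0 -1.36"}}

```text
time: 19.4
position: [0.4864, 0.0953, 0.3045]
tool_rot: [-3.14, 0.0, 1.511]
force: [1.1, -0.3, -0.5]
finger_gap: 0.0442
```

```bash
python3 -c "
from h import *
go(.4930,.1261,.07,1.638)
"
```

```text
t 19.4 pos [0.4864 0.0953 0.3045] tip 0.1055 yaw 1.511 gap 0.0442 F [ 1.1 -0.3 -0.5]
shift cm [3.12 0.48 3.55] rot [-0.002 -0.    -0.127]
```

{"fn": "carry_out", "kwargs": {"targets": "1.8 0.3 0 0 0 -0.08; 3.2 0.5 1 0 0 -0.127; 3.2 0.5 2.5 0 0 -0.127; 3.2 0.5 3.5 0 0 -0.127; 3.2 0.5 3.5 0 0 -0.127; 3.2 0.5 3.5 0 0 -0.127; 3.2 0.5 3.5 0 0 -0.127"}}

```text
time: 20.27
position: [0.4943, 0.1243, 0.271]
tool_rot: [3.14, -0.0, 1.631]
force: [0.3, -0.1, -0.5]
finger_gap: 0.0438
```

```bash
python3 -c "
from h import *
go(.4930,.1261,.011,1.638)
im,d,c,P=cloud('scene');cv2.imwrite('pics/s14.png',cv2.resize(im[170:310,170:330][...,::-1],None,fx=5,fy=5,interpolation=2))
"
```

```text
t 20.27 pos [0.4943 0.1243 0.271 ] tip 0.072 yaw 1.631 gap 0.0438 F [ 0.3 -0.1 -0.5]
shift cm [ 0.18 -0.13  6.1 ] rot [ 0.001 -0.    -0.007]
```

View pics/s14.png

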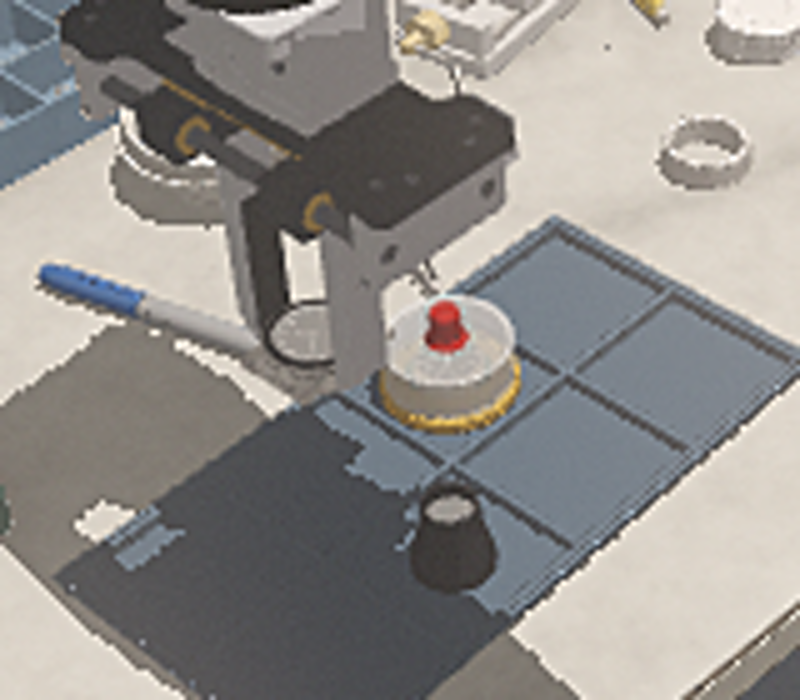

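{"fn": "carry_out", "kwargs": {"targets": "0.1 -0.1 1 0 0 -0.007; 0.2 -0.1 2.5 0 0 -0.007; 0.2 -0.1 4 0 0 -0.007; 0.2 -0.1 5 0 0 -0.007; 0.2 -0.1 5.6 0 0 -0.007; 0.2 -0.1 5.9 0 0 -0.007; 0.2 -0.1 5.9 0 0 -0.007; 0.2 -0.1 5.9 0 0 -0.007"}}

```text
time: 21.32
position: [0.4931, 0.1266, 0.2119]
tool_rot: [3.141, -0.0, 1.639]
force: [0.8, -0.8, 0.2]
finger_gap: 0.0439
```

```bash
python3 -c "
from h import *
go(.4933,.1263,.0115,1.638)
im,d,c,P=cloud('scene');cv2.imwrite('pics/s15.png',cv2.resize(im[190:300,180:300][...,::-1],None,fx=6,fy=6,interpolation=2))
"
```

```text
t 21.32 pos [0.4931 0.1266 0.2119] tip 0.0129 yaw 1.639 gap 0.0439 F [ 0.8 -0.8  0.2]
shift cm [-0.03  0.01  0.14] rot [ 0.001 -0.     0.001]
```

View pics/s15.png

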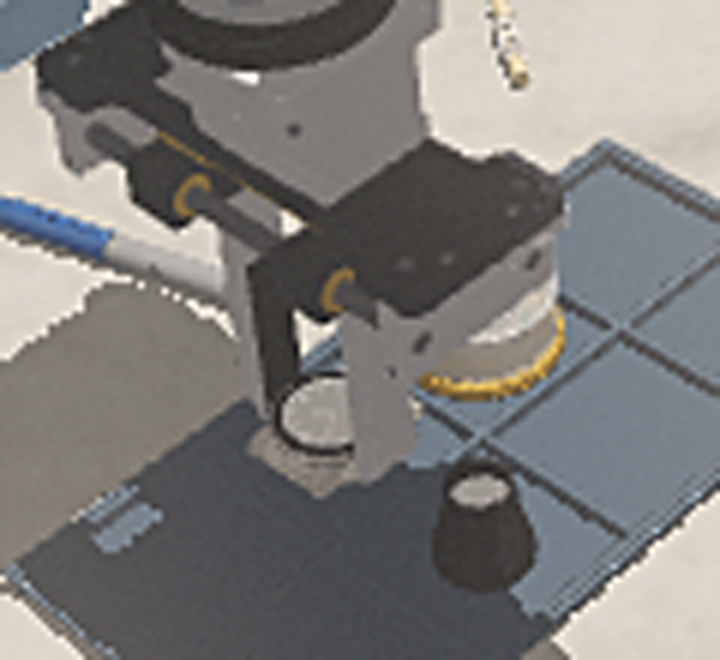

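{"fn": "carry_out", "kwargs": {"targets": "0 0 0.1 0 0 0; 0 0 0.15 0 0 0; 0 0 0.15 0 0 0"}}

```text
time: 21.75
position: [0.4928, 0.1266, 0.2099]
tool_rot: [-3.141, -0.0, 1.639]
force: [-0.3, -0.1, -0.4]
finger_gap: 0.0439
```

{"fn": "carry_out", "kwargs": {"targets": "0 0 0 0 0 0; 0 0 0 0 0 0; 0 0 0 0 0 0; 0 0 -1 0 0 0; 0 0 -3 0 0 0; 0 0 -6 0 0 0; 0 0 -8 0 0 0", "jaw": 0.2}}

```text
time: 22.62
position: [0.4933, 0.1267, 0.2921]
tool_rot: [3.139, -0.0, 1.639]
force: [-0.5, 0.3, -0.9]
finger_gap: 0.0565
```

```bash
python3 -c "
from h import *
go(.5300,-.1420,.07,1.638)
im,d,c,P=cloud('scene');cv2.imwrite('pics/s16.png',cv2.resize(im[190:300,180:300][...,::-1],None,fx=6,fy=6,interpolation=2))
"
```

```text
t 22.62 pos [0.4933 0.1267 0.2921] tip 0.0931 yaw 1.639 gap 0.0565 F [-0.5  0.3 -0.9]
shift cm [-27.05   1.83   2.31] rot [ 0.003 -0.     0.001]
```

View pics/s16.png

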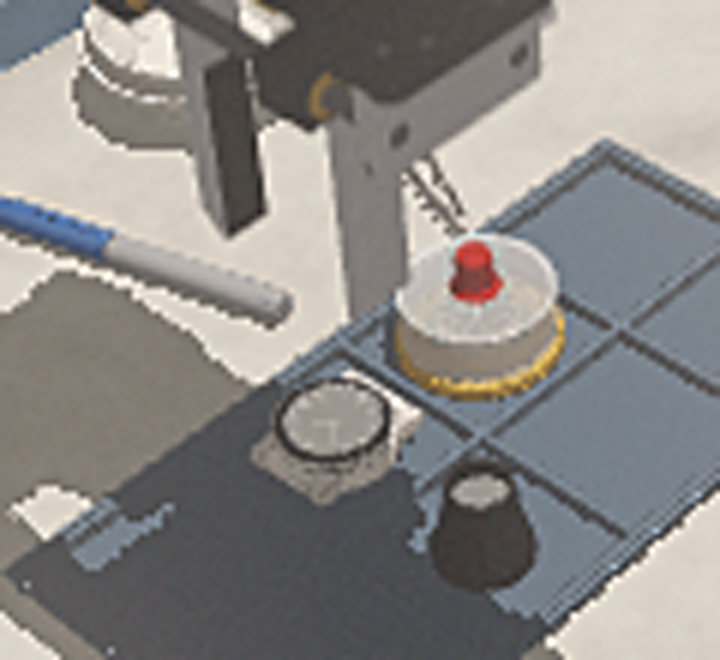

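{"fn": "carry_out", "kwargs": {"targets": "-3 0.2 0 0 0 0; -8 0.5 0 0 0 0; -13 0.9 0 0 0 0; -18 1.2 0 0 0 0; -22.5 1.5 0 0 0 0; -26 1.75 0.5 0 0 0; -27 1.83 2 0 0 0; -27 1.83 3 0 0 0"}}

```text
time: 23.68
position: [0.5289, -0.1412, 0.2584]
tool_rot: [-3.14, -0.002, 1.638]
force: [-0.5, -0.0, -0.5]
finger_gap: 0.0565
```

{"fn": "carry_out", "kwargs": {"targets": "0 0 1 0 0 0; 0 0 1 0 0 0; 0 0 1 0 0 0"}}

```text
time: 24.05
position: [0.5296, -0.1407, 0.2501]
tool_rot: [3.141, 0.0, 1.64]
force: [0.0, -0.8, -0.1]
finger_gap: 0.0564
```

```bash
python3 -c "
from h import *
go(.5300,-.1420,.007,1.638)
im,d,c,P=cloud('scene');cv2.imwrite('pics/s17.png',cv2.resize(im[150:230,280:380][...,::-1],None,fx=7,fy=7,interpolation=2))
im,d,c,P=cloud('top');cv2.imwrite('pics/t17.png',cv2.resize(im[170:270,170:350][...,::-1],None,fx=4,fy=4,interpolation=2))
"
```

```text
t 24.05 pos [ 0.5296 -0.1407  0.2501] tip 0.0511 yaw 1.64 gap 0.0564 F [ 0.  -0.8 -0.1]
shift cm [-0.13  0.03  4.41] rot [0.    0.    0.002]
```

View pics/s17.png

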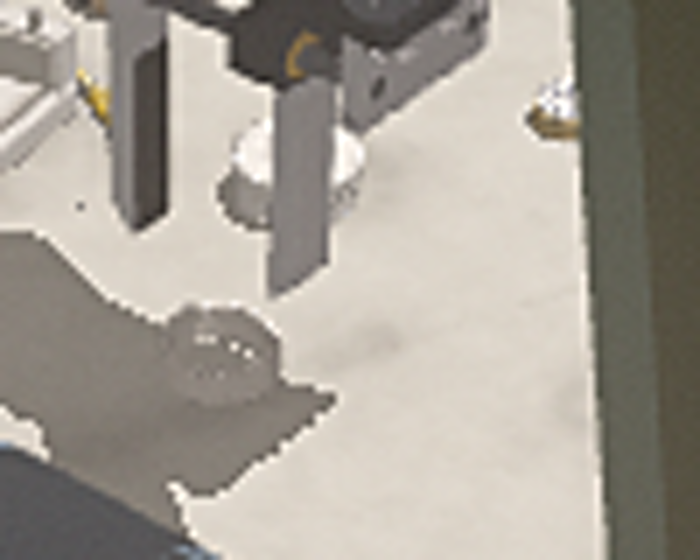

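View pics/t17.png

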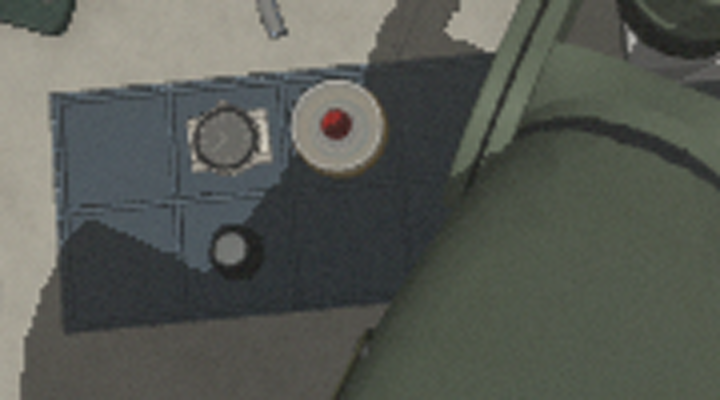

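{"fn": "carry_out", "kwargs": {"targets": "-0.13 0.03 0.8 0 0 0; -0.13 0.03 2 0 0 0; -0.13 0.03 3.2 0 0 0; -0.13 0.03 4 0 0 0; -0.13 0.03 4.4 0 0 0; -0.13 0.03 4.4 0 0 0; -0.13 0.03 4.4 0 0 0"}}

```text
time: 25.02
position: [0.5301, -0.1429, 0.2063]
tool_rot: [3.141, 0.0, 1.639]
force: [0.3, 1.0, -0.2]
finger_gap: 0.0564
```

{"fn": "carry_out", "kwargs": {"targets": "0 0 0 0 0 0; 0 0 0 0 0 0; 0 0 0 0 0 0; 0 0 0 0 0 0; 0 0 0 0 0 0", "jaw": -0.25, "newtons": 15}}

```text
time: 25.65
position: [0.53, -0.1429, 0.2063]
tool_rot: [3.141, 0.0, 1.639]
force: [-0.8, 0.2, 3.4]
finger_gap: 0.0419
```

```bash
python3 -c "
from h import *
go(.5025,-.0175,.05,1.638)
im,d,c,P=cloud('scene');cv2.imwrite('pics/s18.png',cv2.resize(im[150:230,280:380][...,::-1],None,fx=6,fy=6,interpolation=2))
"
```

```text
t 25.65 pos [ 0.53   -0.1429  0.2063] tip 0.0073 yaw 1.639 gap 0.0419 F [-0.8  0.2  3.4]
shift cm [12.7  -1.89 -4.28] rot [0.001 0.    0.001]
```

View pics/s18.png

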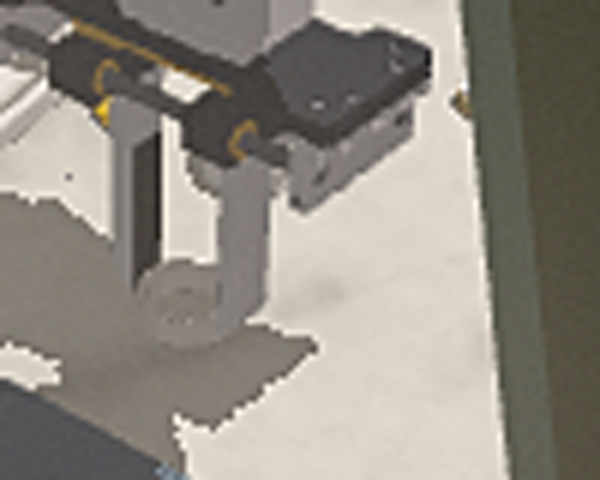

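{"fn": "carry_out", "kwargs": {"targets": "0 0 -1 0 0 0; 0 0 -3 0 0 0; 1.5 -0.2 -4.5 0 0 0; 5 -0.7 -4.5 0 0 0; 9 -1.3 -4.3 0 0 0; 12 -1.8 -4.3 0 0 0; 12.7 -1.9 -4.3 0 0 0; 12.7 -1.9 -4.3 0 0 0"}}

```text
time: 26.7
position: [0.5022, -0.0171, 0.2493]
tool_rot: [3.141, 0.001, 1.64]
force: [0.7, -0.2, -0.3]
finger_gap: 0.0417
```

{"fn": "carry_out", "kwargs": {"targets": "0 0 0.5 0 0 0; 0 0 1 0 0 0; 0 0 1 0 0 0; 0 0 1 0 0 0"}}

```text
time: 27.2
position: [0.5023, -0.0178, 0.2388]
tool_rot: [-3.141, -0.0, 1.638]
force: [0.1, 0.5, -0.6]
finger_gap: 0.0416
```

```bash
python3 -c "
from h import *
go(.5025,-.0175,.0115,1.638)
im,d,c,P=cloud('scene');cv2.imwrite('pics/s19.png',cv2.resize(im[180:290,210:350][...,::-1],None,fx=5,fy=5,interpolation=2))
"
```

```text
t 27.2 pos [ 0.5023 -0.0178  0.2388] tip 0.0398 yaw 1.638 gap 0.0416 F [ 0.1  0.5 -0.6]
shift cm [0.02 0.02 2.83] rot [-0. -0.  0.]
```

View pics/s19.png

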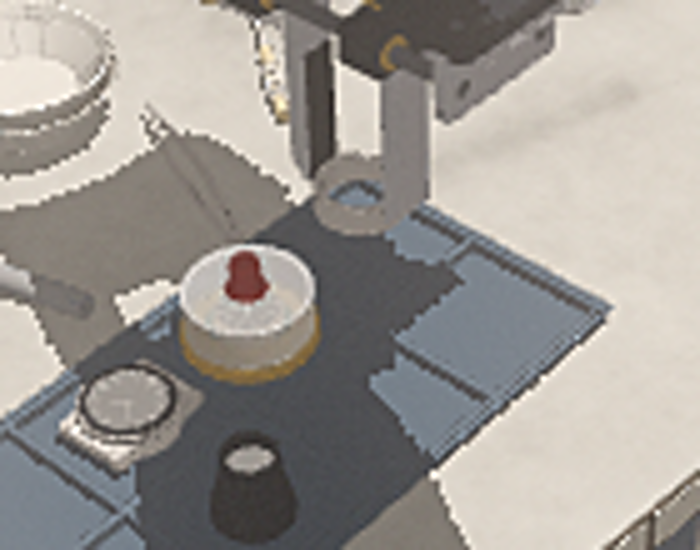

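Level and in place. Lowering to just above the wall tops, then release.

{"fn": "carry_out", "kwargs": {"targets": "0 0 0.6 0 0 0; 0 0 1.4 0 0 0; 0 0 2.2 0 0 0; 0 0 2.6 0 0 0; 0 0 2.8 0 0 0; 0 0 2.85 0 0 0; 0 0 2.85 0 0 0"}}

```text
time: 28.12
position: [0.5024, -0.0174, 0.2106]
tool_rot: [3.141, 0.0, 1.639]
force: [0.1, 1.0, -0.7]
finger_gap: 0.0421
```

{"fn": "carry_out", "kwargs": {"targets": "0 0 0 0 0 0; 0 0 0 0 0 0; 0 0 0 0 0 0; 0 0 -1 0 0 0; 0 0 -3 0 0 0; 0 0 -6 0 0 0; 0 0 -7 0 0 0", "jaw": 0.15}}

```text
time: 29.0
position: [0.5032, -0.0176, 0.2829]
tool_rot: [3.137, 0.001, 1.639]
force: [0.6, -0.7, 0.4]
finger_gap: 0.0538
```

```bash
python3 -c "
from h import *
im,d,c,P=cloud('scene');cv2.imwrite('pics/s20.png',cv2.resize(im[180:290,210:350][...,::-1],None,fx=5,fy=5,interpolation=2))
go(.5812,-.2390,.06,.067)
"
```

```text
t 29.05 pos [ 0.5033 -0.0176  0.2833] tip 0.0843 yaw 1.639 gap 0.0543 F [-0.2  0.4 -0.8]
shift cm [-22.62   6.26   2.49] rot [ 0.005 -0.003  1.572]
```

View pics/s20.png

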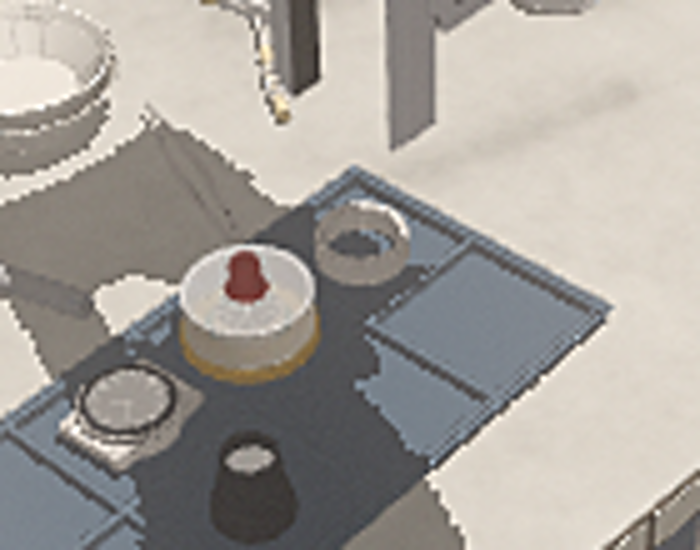

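{"fn": "carry_out", "kwargs": {"targets": "-2 0.5 0 0 0 0.15; -5 1.4 0 0 0 0.33; -8 2.2 0 0 0 0.51; -11 3 0 0 0 0.69; -14 3.9 0 0 0 0.87; -17 4.7 0 0 0 1.05; -20 5.5 0 0 0 1.23; -22 6.1 0 0 0 1.41", "jaw": 0.36}}

```text
time: 30.05
position: [0.578, -0.234, 0.2792]
tool_rot: [-3.141, 0.001, 0.222]
force: [-0.6, -0.0, -0.2]
finger_gap: 0.0641
```

{"fn": "carry_out", "kwargs": {"targets": "0 0 0 0 0 0.16; 0 0 0 0 0 0.16; 0 0 0 0 0 0.16"}}

```text
time: 30.42
position: [0.5778, -0.2324, 0.2797]
tool_rot: [-3.141, 0.001, 0.071]
force: [-0.7, 0.2, -0.3]
finger_gap: 0.064
```

```bash
python3 -c "
from h import *
im,d,c,P=cloud('scene');cv2.imwrite('pics/s21.png',cv2.resize(im[120:220,280:400][...,::-1],None,fx=5,fy=5,interpolation=2))
go(.5812,-.2390,.009,.067)
"
```

```text
t 30.48 pos [ 0.5779 -0.2323  0.28  ] tip 0.081 yaw 0.071 gap 0.0637 F [ 0.2 -0.8 -0.3]
shift cm [0.29 0.69 7.2 ] rot [-0.001  0.001  0.004]
```

View pics/s21.png

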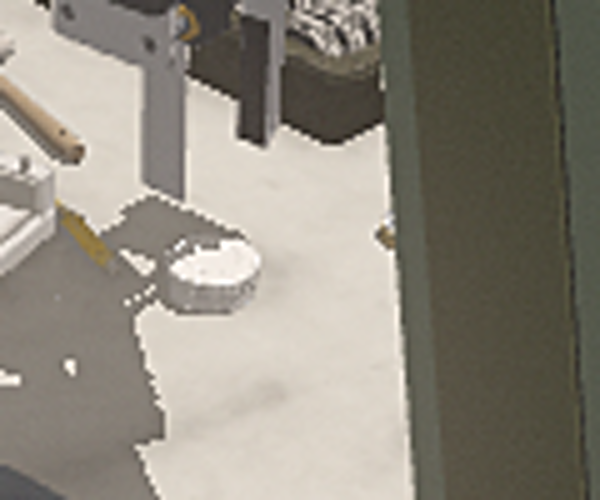

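{"fn": "carry_out", "kwargs": {"targets": "0.2 0.5 1 0 0 0; 0.3 0.69 3 0 0 0; 0.3 0.69 4.5 0 0 0; 0.3 0.69 5 0 0 0; 0.3 0.69 5 0 0 0; 0.3 0.69 5 0 0 0; 0.3 0.69 5 0 0 0"}}

```text
time: 31.35
position: [0.5818, -0.2396, 0.2313]
tool_rot: [3.141, -0.001, 0.069]
force: [0.5, -0.7, -0.2]
finger_gap: 0.0636
```

```bash
python3 -c "
from h import *
go(.5812,-.2390,.009,.067)
"
```

```text
t 31.35 pos [ 0.5818 -0.2396  0.2313] tip 0.0323 yaw 0.069 gap 0.0636 F [ 0.5 -0.7 -0.2]
shift cm [-0.06 -0.06  2.33] rot [ 0.001 -0.001  0.002]
```

{"fn": "carry_out", "kwargs": {"targets": "0 -0.05 0.7 0 0 0; 0 -0.05 1.5 0 0 0; 0 -0.05 2.1 0 0 0; 0 -0.05 2.3 0 0 0; 0 -0.05 2.3 0 0 0"}}

```text
time: 31.98
position: [0.5814, -0.2389, 0.2071]
tool_rot: [-3.141, 0.0, 0.069]
force: [1.0, -0.6, -1.0]
finger_gap: 0.0639
```

{"fn": "carry_out", "kwargs": {"targets": "0 0 0 0 0 0; 0 0 0 0 0 0; 0 0 0 0 0 0; 0 0 0 0 0 0; 0 0 0 0 0 0", "jaw": -0.1, "newtons": 15}}

```text
time: 32.6
position: [0.5816, -0.2391, 0.2078]
tool_rot: [3.141, -0.001, 0.069]
force: [-0.3, -0.8, 1.2]
finger_gap: 0.0488
```

```bash
python3 -c "
from h import *
go(.4260,.0495,.095,.067)
"
```

```text
t 32.6 pos [ 0.5816 -0.2391  0.2078] tip 0.0088 yaw 0.069 gap 0.0488 F [-0.3 -0.8  1.2]
shift cm [-13.54 -29.85  -8.64] rot [ 0.    -0.001  0.002]
```

{"fn": "carry_out", "kwargs": {"targets": "0 0 -1 0 0 0; 0 0 -3.5 0 0 0; -1 -2.5 -6.5 0 0 0; -3.2 -7 -8.5 0 0 0; -5.5 -12 -8.6 0 0 0; -7.7 -17 -8.6 0 0 0; -10 -22 -8.6 0 0 0; -12 -26.5 -8.6 0 0 0"}}

```text
time: 33.6
position: [0.4422, 0.0187, 0.2939]
tool_rot: [-3.141, -0.0, 0.069]
force: [0.8, -0.6, -0.8]
finger_gap: 0.0491
```

{"fn": "carry_out", "kwargs": {"targets": "-1.2 -2.7 0 0 0 0; -1.54 -3.35 0 0 0 0; -1.54 -3.35 2 0 0 0; -1.54 -3.35 3 0 0 0; -1.54 -3.35 3 0 0 0; -1.54 -3.35 3 0 0 0"}}

```text
time: 34.35
position: [0.4264, 0.0491, 0.2638]
tool_rot: [3.141, -0.001, 0.068]
force: [-1.1, -0.2, -1.1]
finger_gap: 0.049
```

```bash
python3 -c "
from h import *
im,d,c,P=cloud('scene');cv2.imwrite('pics/s22.png',cv2.resize(im[190:310,200:340][...,::-1],None,fx=5,fy=5,interpolation=2))
go(.4260,.0495,.013,.067)
"
```

```text
t 34.4 pos [0.4264 0.0492 0.264 ] tip 0.065 yaw 0.068 gap 0.0491 F [-0.1 -0.3 -1. ]
shift cm [-0.05 -0.04  5.2 ] rot [ 0.    -0.001  0.001]
```

View pics/s22.png

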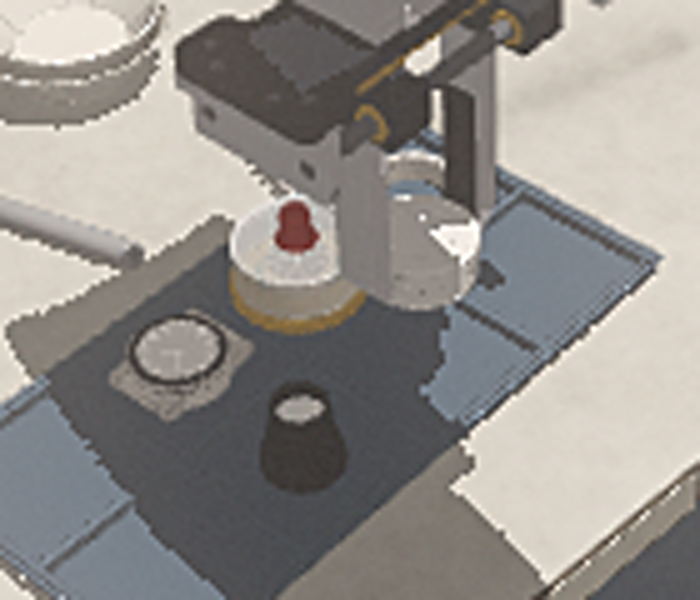

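{"fn": "carry_out", "kwargs": {"targets": "0 0 1 0 0 0; 0 0 2.5 0 0 0; 0 0 4 0 0 0; 0 0 4.8 0 0 0; 0 0 5.1 0 0 0; 0 0 5.2 0 0 0; 0 0 5.2 0 0 0; 0 0 5.2 0 0 0"}}

```text
time: 35.4
position: [0.4262, 0.0496, 0.2119]
tool_rot: [3.141, -0.001, 0.069]
force: [-0.2, -0.8, -0.0]
finger_gap: 0.0491
```

```bash
python3 -c "
from h import *
im,d,c,P=cloud('scene');cv2.imwrite('pics/s23.png',cv2.resize(im[190:310,200:340][...,::-1],None,fx=5,fy=5,interpolation=2))
go(.4260,.0495,.0125,.067)
"
```

```text
t 35.45 pos [0.4261 0.0496 0.2118] tip 0.0128 yaw 0.069 gap 0.0491 F [ 0.1 -0.1 -0.4]
shift cm [-0.01  0.    0.03] rot [ 0.    -0.001  0.002]
```

View pics/s23.png

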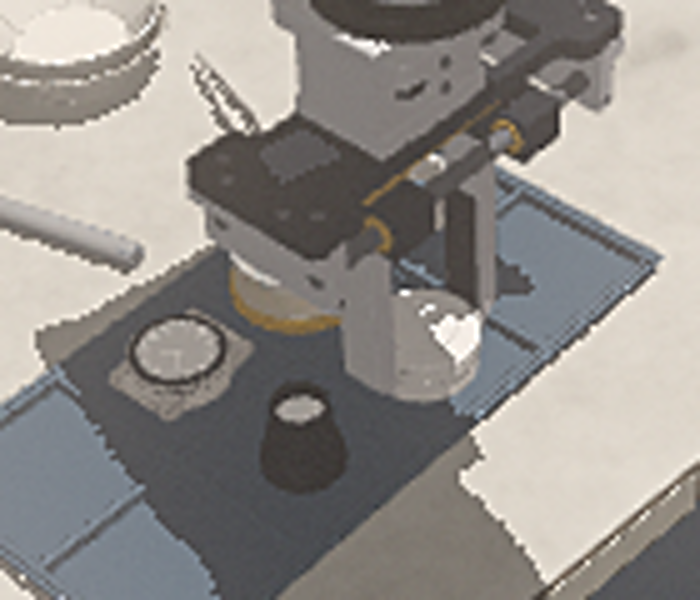

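{"fn": "carry_out", "kwargs": {"targets": "0 0 0 0 0 0; 0 0 0 0 0 0; 0 0 0 0 0 0; 0 0 -1 0 0 0; 0 0 -3 0 0 0; 0 0 -7 0 0 0; 0 0 -12 0 0 0; 0 0 -17 0 0 0", "jaw": 0.2}}

```text
time: 36.45
position: [0.4255, 0.0496, 0.3836]
tool_rot: [3.142, -0.001, 0.069]
force: [1.2, -0.4, -0.3]
finger_gap: 0.0565
```

{"fn": "carry_out", "kwargs": {"targets": "0 4 0 0 0 0; 0 9 0 0 0 0; 0 14 0 0 0 0; -1 19 0 0 0 0; -2 24 0 0 0 0; -3 29 0 0 0 0; -4 34 0 0 0 0; -4 36 0 0 0 0"}}

```text
time: 37.45
position: [0.4101, -0.3146, 0.3821]
tool_rot: [3.141, -0.0, 0.066]
force: [-0.1, 0.6, -0.5]
finger_gap: 0.0563
```

{"fn": "carry_out", "kwargs": {"targets": "0 0 0 0 0 0; 0 0 0 0 0 0; 0 0 0 0 0 0"}}

```text
time: 37.83
position: [0.411, -0.3108, 0.3814]
tool_rot: [-3.141, 0.0, 0.071]
force: [0.1, -0.7, -0.8]
finger_gap: 0.0564
```

```bash
python3 -c "
from h import *
im,d,c,P=cloud('scene');cv2.imwrite('pics/s24.png',cv2.resize(im[190:330,160:350][...,::-1],None,fx=4,fy=4,interpolation=2))
im,d,c,P=cloud('top');cv2.imwrite('pics/t24.png',cv2.convertScaleAbs(cv2.resize(im[150:270,170:430][...,::-1],None,fx=3,fy=3,interpolation=2),alpha=1.3))
for k,g,a,b,r in [('watch',(.493,.126),.0155,.026,.036),('ring',(.5025,-.0175),.012,.022,.03),('tin',(.426,.0495),.019,.03,.035),('cover',(.4977,.0543),.027,.036,.035),('loupe',(.421,.1205),.025,.045,.03),('gold',(.378,-.2433),.005,.02,.025),('white',(.539,-.35),.005,.02,.025)]: print(k,circ(P,g,a,b,r))
print(env.get_obs()['time'],[(r['xyz'],r['confidence']) for r in env.mark_of('top','movement_holder')])
"
```

```text
watch [4.924e-01 1.270e-01 2.460e-02 1.940e-02 2.300e+02 4.919e-01 1.265e-01]
ring [ 5.022e-01 -1.580e-02  2.160e-02  1.550e-02  8.300e+01  5.018e-01
 -1.590e-02]
tin [4.263e-01 5.080e-02 2.480e-02 2.300e-02 3.020e+02 4.258e-01 5.090e-02]
cover [4.978e-01 5.500e-02 2.890e-02 3.110e-02 3.790e+02 4.974e-01 5.500e-02]
loupe [4.212e-01 1.208e-01 1.300e-02 3.010e-02 8.300e+01 4.211e-01 1.210e-01]
gold [ 3.780e-01 -2.433e-01  1.510e-02  8.100e-03  1.110e+02  3.776e-01
 -2.431e-01]
white [ 5.387e-01 -3.510e-01  1.500e-02  8.800e-03  9.800e+01  5.389e-01
 -3.498e-01]
37.925 [([0.543, -0.3535, 0.0029], 0.59), ([0.4956, 0.0529, 0.0075], 0.38)]
```

View pics/s24.png

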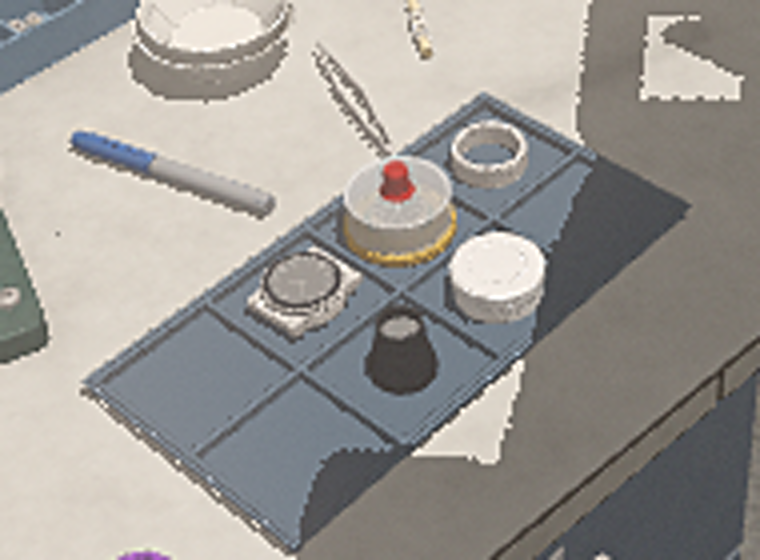

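View pics/t24.png

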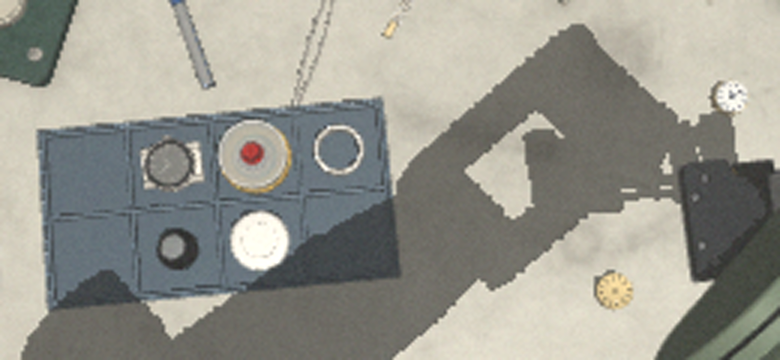

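```bash
python3 -c "
from h import *
print(env.finish_job())"
```

```text
the job is handed in; nothing more can be done
None
```

The tray is made up as asked and handed in at about 38 s of the 106 s allowed. The hand-in gives no verdict.

**What I did, in order:** I seated the black-dial movement in the holder, which is in the back row, 3rd from left, and put the clear cover over it. I then laid the watch in the compartment to the left, the steel ring flat in the one to the right, and stood the white tin upright in the front row across from the holder.

**Last checks (both cameras):**

| Item | Result |
|---|---|
| Movement | Seen seated within about 1 mm of centre, before the cover went on |
| Cover | Touched down at the expected height. Its top measured about 32 mm after correcting for the camera's -1.3 mm offset (32 mm expected), with a tilt fit under 1.1° |
| Watch, ring, tin | Top heights agree within about 1 mm with lying on the tray floor, and each sits inside its own compartment |
| Loupe, gold and white movements | Within 1 mm of where they started |

- **Disagreements:** The watch's gripped width was 44 mm, so its crown did not add to the grip as I had expected. The watch was held and laid level all the same. In the final look, the trained network's best match for the holder was the white movement; its second match was correct.
- **Forces:** The largest wrist force I read was about 7 N.

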